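# Put the green-lidded chemical pail on the school balance by its bail

## Task

The little white pail with the green lid is to be weighed. Raise its folded-down wire bail upright while the pail stays standing on the bench, then lift the pail by the black grip of the bail, set it down gently and level in the middle of the balance's steel pan, and let go. Leave the pail with the orange lid, the beaker and the small black-capped pot where they are.

Things in the scene. Friction and masses are not known exactly. Their poses are not given: they have to be found in the camera images.
- pail_green: The pail to weigh: closed white plastic pail with a green lid and a green band, 74 mm tall, 88 mm across the foot, 100 mm across the lid, about 0.3 to 0.6 kg, loose on the bench. Origin: centre of its underside; z up. Its wire bail (4 mm steel wire, 110 mm between the legs) turns about a level line along the pail's own y axis, 44 mm above the underside and through the pail's axis; at the start the bail is folded down to the pail's own -x side.
- bail_green (a joint): Angle of the green-lidded pail's bail: 0 is upright, positive leans to the pail's own -x side, 1.57 is level; it starts at 1.25 to 1.5. The hinge is a little stiff (about 0.25 N at the grip), so the bail stays where it is left. Pushing the bail in towards its hinge line while raising it shoves or tips the pail; a slight outward pull does no harm.
- grip_green: Black tubular grip on the crown of the green-lidded pail's bail: 14 mm in diameter, 50 mm long, lying along the pail's y axis, its centre 100 mm from the bail's hinge line (144 mm above the pail's underside when upright). It spins freely on the wire. Origin: its centre; its y axis is the tube's axis, its x and z axes turn with the spin.
- pan (a point): Centre of the top face of the balance's round steel pan, 140 mm in diameter, 55 mm above the bench, z up. The balance is a grey box 210 x 180 x 42 mm that does not move; the pan stands 25 mm off its middle, away from the side with the display, and does not give under load.
- pail_orange: Bystander: the same pail and bail with an orange lid and band, its bail folded down to its own -x side as well. Origin: centre of its underside.
- pot_mid (a point): Bystander: small white pot with a black cap, 42 mm in diameter, 58 mm tall, loose. The point is its centre, half-way up.
- beaker_mid (a point): Bystander: empty glass beaker, 72 mm in diameter, 95 mm tall, loose. The point is its centre, half-way up.
- rack: Bystander: wooden test-tube rack with five glass tubes, 252 x 75 mm, 185 mm tall, fixed to the bench. Origin: centre of its underside; its long side is its own x axis.
There are look-alikes about, which are no part of the job. There is more than one size of the pail_green; the one meant has the size given above.

How it is judged:
On the way, in this order (a step that is already met when the one before it is completed fails the run):
1. the green-lidded pail's bail is raised to within 15 degrees of upright while the pail stands on the bench (value of joint bail_green between -0.26 and 0.26 rad and height (world z) of pail_green below 0.012 m and angle between pail_green's own z axis and vertical below 0.2 rad), for 0.2 s.
2. the pail hangs from the grip in the fingers, its foot more than 20 mm above the bench (height (world z) of pail_green above 0.02 m and contact force between the fingers and grip_green above 0.5 N), for 0.2 s.
At the end, for the whole second after the job is handed in: The green-lidded pail stands level (within 5 degrees) and at rest on the balance's pan, its foot's centre within 25 mm of the pan's centre and at the pan's height within 6 mm, and is let go (horizontal distance between pail_green and pan below 0.025 m and z of pail_green in the frame of pan between -0.006 and 0.006 m and angle between pail_green's own z axis and vertical below 0.09 rad and linear speed of pail_green below 0.02 m/s); the robot touches nothing.
It fails at once if the orange-lidded pail is moved more than 25 mm (distance of pail_orange from where it was at the start of the episode above 0.025 m).
It fails at once if the small pot is moved more than 25 mm (distance of pot_mid from where it was at the start of the episode above 0.025 m).
It fails at once if the beaker is moved more than 25 mm (distance of beaker_mid from where it was at the start of the episode above 0.025 m).
It fails at once if the green-lidded pail is tipped more than 40 degrees (angle between pail_green's own z axis and vertical above 0.7 rad).
It fails at once if the green-lidded pail is dropped: it falls, out of the fingers, faster than 0.4 m/s (as in a drop of well over 10 mm) (linear speed of pail_green above 0.4 m/s and contact force between the fingers and grip_green below 0.2 N).
It also fails if it takes over 54 s, if anything falls off the work surface, if the arm or the gripper's body presses on something with over 40 N, if the wrist force passes 120 N, or if a joint passes its speed limit or range.

## Robot

A 6-joint arm with a two-finger parallel gripper is mounted at the origin on the work surface. World frame = base frame: x ahead of the robot, y to its left, z up, the work surface at z = 0. Lengths are in m, angles in rad, forces in N, time in s.
With the tool pointing down it reaches from about 0.275 to 0.725 m from the base axis. Payload 15.9 kg.
Tool frame: the origin (TCP) lies where the fingers leave the gripper's body, on its centre line; the fingertips stand 73 mm ahead of it and the grasp point (between the pads) lies 54 mm ahead of it; z points along the fingers, x is the direction in which the jaws open and shut, and the axes are right-handed (so a half turn about z gives the same grasp; the last joint's range is limited). The gripper opens to 85 mm and grips with 20 to 120 N. Pads are 22 mm wide; open, the fingers measure 114 mm over their backs; the gripper's body (76 mm by 85 mm) begins 54 mm behind the grasp point. The pads swing forward as they close: fully open they stand 13 mm farther back than shut.
Start: joints at [-1.207, 0.213, -0.034, 1.323, 0, 1.571], TCP at [0.178, -0.467, 0.304] pointing down, gripper open.
Joint ranges: [-2.98, 2.98], [-0.74, 1.72], [-1.14, 1.35], [-2.1, 2.04], [-1.57, 1.44], [-3.14, 3.14]. Speed limits (rad/s): [1.89, 1.89, 2.39, 2.57, 3.14, 3.14].

## Interface

Orientations are given as a unit quaternion [w, x, y, z].
In Python, from rig import bot, imaging gives the robot as it stands. The module is installed in compiled form; this text tells all that it offers.
- The arm moves only by the shell command python3 -m crank 'ROWS'. ROWS is JSON, a list of rows, each an object of numbers: "wx", "wy", "wz": the turn, a rotation vector about the tool's x, y, z in units of 5 degrees (1.0 is 5 degrees); "tx", "ty", "tz": the shift along the tool's x, y, z in units of 40 mm (1.0 is 40 mm); "hand": the closure, from -1 (fully open) to 1 (shut). A call has 1 to 8 rows; each row shifts and turns the pose as measured when the row begins, along the tool's axes as they then stand; what a row does not reach is not made up. A row lasts 1/12 s, in which the tool goes at most 41.7 mm and 7.16 degrees, less where a joint would pass 70% of its speed; a pose out of reach is approached as far as the arm can. A call is refused whole if a number of a shift passes 1 or a number of a turn 1, either way. A call with a gripper value outside its range is refused whole. The fingers move at their own pace and stop on an object; the grip force is fixed at half the most. Time passes only in rows, so rows that do not move let the fingers close. It gives the time, the measured TCP pose, the force and the opening at its end, in the units of the state.
- bot.get_state(): the state, without advancing time (a new reading comes with each control period).
- imaging.read_camera(name): name is "scene" or "side" or "wrist"; returns the picture (420x560x3 uint8, red, green, blue); there is no depth.
- imaging.calibration(name): a dict with "camera_matrix" (3x3 intrinsics, pixels), "extrinsics" (4x4, takes a point from world to camera coordinates). Camera axes: x right, y up, looking along -z (the intrinsics and any distortion apply to the point x, -y, -z); pixel columns grow to the right and rows downward; lengths in m; the calibration is good to about 2 mm. A picture is of the moment at which its call begins: read the wrist's pose just before it. calibration takes no time and is no camera call; for the wrist camera it gives the pose at the moment of the call.
- bot.hand_in(): hands the job in, once; it reports no verdict.
The state is a dict: "clock": time; "q": joint angles; "joint_vel": joint speeds; "joint_torque": joint torques, N m; "ee_pos": TCP position; "tool_rot": TCP orientation; "force": force on the tool from outside, world axes, zero at the start; "wrist_torque": the same for the moment, N m; "opening": opening from 0.0 (shut) to 1.0 (fully open).
Only numpy, scipy, OpenCV 4.12 (cv2) and the standard library are available. Lean on these libraries where they do the work, as an engineer would, in place of code of your own. Each camera call takes 0.05 s, during which the arm holds its last target.

## Working session

There is one attempt and no reset: what is moved stays moved. The work goes in short steps, Python scripts to look and compute and a shell command to move; the robot and the scene stay as the last step left them, time stands still between calls to the robot, and variables do not carry over. Pictures are saved under pics/ and viewed, and the job is handed in when it is done.

```bash
mkdir -p pics
python3 - <<'E'
from rig import bot, imaging
import cv2
print(bot.get_state())
for n in ["scene","side","wrist"]:
    c=imaging.calibration(n); print(n,c)
    cv2.imwrite(f"pics/{n}0.png",imaging.read_camera(n)[:,:,::-1])
E
```

```text
{'clock': 0.0, 'q': array([-1.20699173e+00,  2.13359965e-01, -3.50435266e-02,  1.32353718e+00,
        3.73361484e-05,  1.57079669e+00]), 'joint_vel': array([-0.00069373,  0.00036571, -0.00190285,  0.0010206 ,  0.00087325,
        0.00131488]), 'joint_torque': array([ 6.27824062e-03, -6.86159492e+01,  4.87118053e+01,  1.76124932e-02,
        2.59797689e-04, -1.19879795e-05]), 'ee_pos': array([ 0.17782937, -0.46702136,  0.30342041]), 'tool_rot': array([-3.40091513e-04,  8.23356417e-01, -5.67524345e-01, -4.60506544e-04]), 'force': array([-0.17869287, -0.09837616,  0.16954599]), 'wrist_torque': array([-0.00687502,  0.0246505 ,  0.02347472]), 'opening': 0.9965795727521257}
scene {'camera_matrix': array([[527.36671786,   0.        , 288.56838538],
       [  0.        , 527.36671786, 214.82076893],
       [  0.        ,   0.        ,   1.        ]]), 'extrinsics': array([[-0.17946311,  0.98369247,  0.01192137,  0.09170185],
       [-0.59434102, -0.11807117,  0.79549856,  0.26570019],
       [ 0.78393351,  0.13567729,  0.6058382 , -2.24617253],
       [ 0.        ,  0.        ,  0.        ,
[... 289 characters left out ...]
, -0.5755691 ,  0.81439734, -0.13556154],
       [-0.12005575,  0.80555544,  0.58023018, -1.29816996],
       [ 0.        ,  0.        ,  0.        ,  1.        ]])}
wrist {'camera_matrix': array([[372.07256928,   0.        , 272.82679567],
       [  0.        , 372.07256928, 208.29081329],
       [  0.        ,   0.        ,   1.        ]]), 'extrinsics': array([[ 3.55539997e-01, -9.34661022e-01, -2.91351979e-04,
        -4.99609071e-01],
       [ 8.88444729e-01,  3.38056345e-01, -3.10457518e-01,
         4.10331207e-02],
       [ 2.90271034e-01,  1.10121215e-01,  9.50587210e-01,
        -3.81166648e-01],
       [ 0.00000000e+00,  0.00000000e+00,  0.00000000e+00,
         1.00000000e+00]])}
```

View pics/scene0.png

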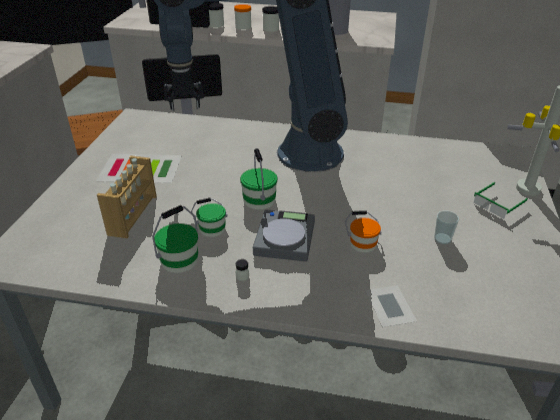

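View pics/side0.png

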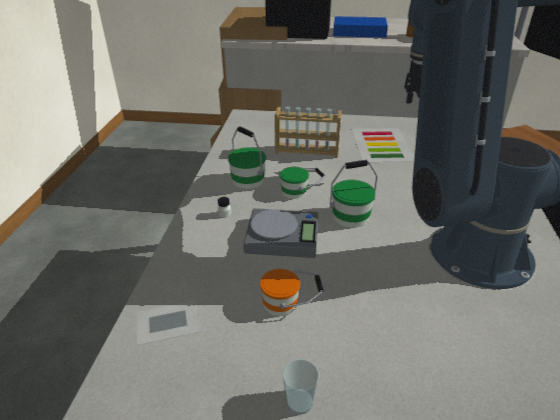

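View pics/wrist0.png

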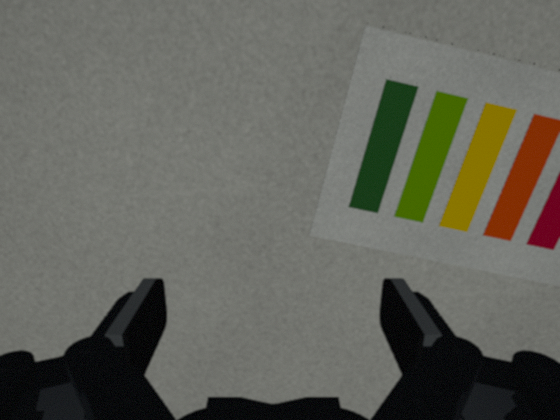

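Candidates for the green pail (scene image): (211,218) is small with its bail folded. (178,246) and (259,187) are larger with their bails up. The orange pail is at (365,233). The small one fits the description, so I'll check it in a crop.

Run:
```python
import cv2
a=cv2.imread("pics/scene0.png")[190:280,150:330]
cv2.imwrite("pics/c1.png",cv2.resize(a,None,fx=4.4,fy=4.4,interpolation=cv2.INTER_CUBIC))
a=cv2.imread("pics/side0.png")[150:260,210:390]
cv2.imwrite("pics/c2.png",cv2.resize(a,None,fx=4.4,fy=4.4,interpolation=cv2.INTER_CUBIC))
```

```text
(no output)
```

View pics/c1.png

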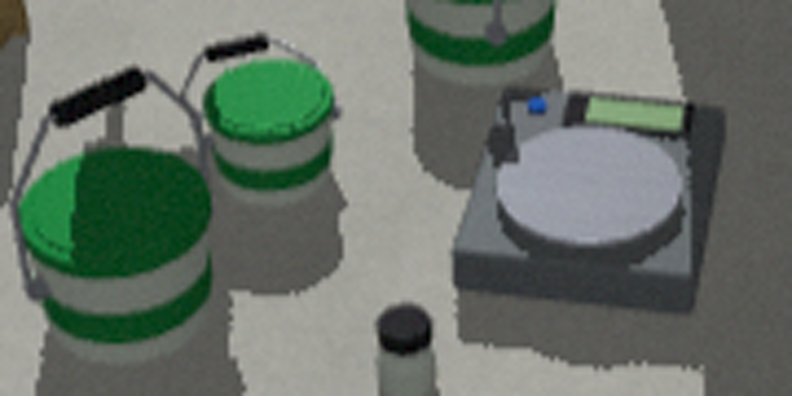

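View pics/c2.png

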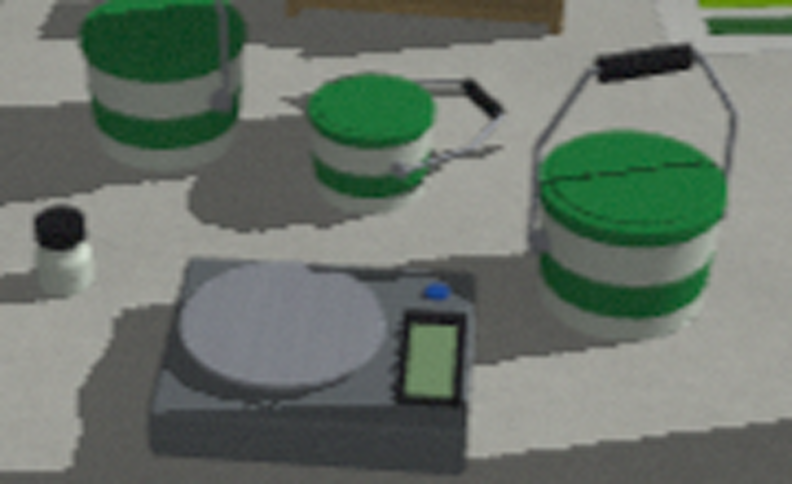

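```bash
cat > h.py <<'E'
import numpy as np, cv2
from rig import bot, imaging
from scipy.spatial.transform import Rotation as R
def cal(n):
    c=imaging.calibration(n); return c["camera_matrix"],c["extrinsics"]
F=np.diag([1,-1,-1])
def P(n):
    K,E=cal(n); return K@F@E[:3]
def proj(n,X):
    u=P(n)@np.append(X,1); return u[:2]/u[2]
def onz(px,n,z,c=None):
    K,E=c or cal(n); d=E[:3,:3].T@F@np.linalg.inv(K)@np.array([*px,1]); o=-E[:3,:3].T@E[:3,3]
    return o+d*(z-o[2])/d[2]
def tri(a,b,na="scene",nb="side"):
    X=cv2.triangulatePoints(P(na),P(nb),np.array(a,float).reshape(2,1),np.array(b,float).reshape(2,1))[:,0]
    X=X[:3]/X[3]; return X, proj(na,X)-a, proj(nb,X)-b
def st():
    s=bot.get_state(); q=s["tool_rot"]; M=R.from_quat([q[1],q[2],q[3],q[0]]).as_matrix()
    return s,M
E
python3 - <<'E'
from h import *
np.set_printoptions(precision=4,suppress=True)
s=lambda x,y:(150+x/4.4,190+y/4.4)
t=lambda x,y:(210+x/4.4,150+y/4.4)
print("lid",*tri(s(269,97),t(371,107)), onz(s(269,97),"scene",.074),onz(t(371,107),"side",.074))
print("grip",*tri(s(237,47),t(483,99)))
print("ga",*tri(s(206,52),t(467,84)))
print("gb",*tri(s(267,42),t(499,114)))
print("hinge side", onz(t(401,169),"side",.044),"scene", onz(s(336,111),"scene",.044))
print("pan",*tri(s(590,185),t(283,325)), onz(s(590,185),"scene",.055),onz(t(283,325),"side",.055))
print(onz((242,270),"scene",.03), onz((223,207),"side",.03),"pot")
print(onz((178,240),"scene",.1),"big1", onz((259,178),"scene",.1),"big2", onz((365,226),"scene",.074),"orange")
print(onz((155,188),"scene",0.1),onz((122,215),"scene",.1),"rack")
# balance corners scene crop
for c in [(455,255),(697,280),(725,107),(575,93)]: print(onz(s(*c),"scene",.042))
E
```

```text
lid [ 0.5736 -0.2572  0.0703] [-0.222  -0.4903] [-0.3538  0.6499] [ 0.5808 -0.2539  0.074 ] [ 0.5723 -0.2556  0.074 ]
grip [ 0.4891 -0.3115  0.051 ] [-0.247  -0.5812] [-0.4126  0.7801]
ga [ 0.5031 -0.3326  0.0523] [-0.1862 -0.4408] [-0.3062  0.5824]
gb [ 0.4755 -0.2909  0.0498] [-0.3007 -0.7034] [-0.51    0.9589]
hinge side [ 0.5444 -0.2165  0.044 ] scene [ 0.5503 -0.2112  0.044 ]
pan [0.6059 0.0007 0.0494] [-0.2852 -0.5029] [-0.462   0.7559] [0.6151 0.0034 0.055 ] [0.604 0.004 0.055]
[ 0.7913 -0.0947  0.03  ] [ 0.7873 -0.0956  0.03  ] pot
[ 0.7707 -0.2995  0.1   ] big1 [ 0.3838 -0.1329  0.1   ] big2 [0.5557 0.2622 0.074 ] orange
[ 0.5174 -0.4749  0.1   ] [ 0.6854 -0.5213  0.1   ] rack
[ 0.6974 -0.0807  0.042 ]
[0.6906 0.096  0.042 ]
[0.4831 0.0869 0.042 ]
[ 0.4881 -0.0327  0.042 ]
```

The crop confirms it: the small green pail is at about (0.575, -0.255), with its grip at (0.488, -0.312, 0.05). The pail's yaw is about 33°. I'll move over it and turn the jaws along the pail's x axis.

```bash
python3 -m crank '[{"ty":-1,"tx":-0.1,"hand":-1},{"ty":-1,"tx":-0.1,"hand":-1},{"ty":-1,"tx":-0.1,"hand":-1},{"ty":-1,"tx":-0.1,"hand":-1},{"ty":-1,"tx":-0.1,"hand":-1},{"ty":-1,"tx":-0.1,"hand":-1},{"ty":-1,"tx":-0.1,"hand":-1},{"ty":-0.5,"tx":-0.1,"hand":-1}]'
python3 -m crank '[{"wz":-1,"hand":-1},{"wz":-1,"hand":-1},{"wz":-1,"hand":-1},{"wz":-1,"hand":-1},{"wz":-1,"hand":-1},{"wz":-1,"hand":-1},{"wz":-1,"hand":-1},{"wz":-1,"hand":-1}]'
python3 -m crank '[{"wz":-1,"hand":-1},{"wz":-1,"hand":-1},{"wz":-1,"hand":-1},{"wz":-1,"hand":-1},{"wz":-1,"hand":-1},{"wz":-1,"hand":-1},{"wz":-1,"hand":-1},{"wz":-1,"hand":-1}]'
python3 -m crank '[{"wz":-1,"hand":-1},{"wz":-1,"hand":-1},{"wz":-1,"hand":-1},{"wz":-1,"hand":-1},{"hand":-1}]'
cat > look.py <<'E'
from h import *
import sys
np.set_printoptions(precision=4,suppress=True)
s,M=st(); print(s["clock"],s["ee_pos"],"\n",M.T,s["force"],s["opening"],s["q"])
K,E=cal("wrist"); np.savez("pics/"+sys.argv[1]+"_w.npz",K=K,E=E); o=-E[:3,:3].T@E[:3,3]; print("cam in tool",M.T@(o-s["ee_pos"]))
for n in sys.argv[2:]:
    cv2.imwrite(f"pics/{sys.argv[1]}_{n}.png",imaging.read_camera(n)[:,:,::-1])
E
python3 look.py a wrist
```

```text
0.15 [ 0.1778 -0.4671  0.3036] 
 [[ 0.3558 -0.9346 -0.0008]
 [-0.9346 -0.3558 -0.    ]
 [-0.0003  0.0008 -1.    ]] [ 0.0716 -0.9232  0.0314] 1.0008495502880201 [-1.207   0.2132 -0.0349  1.3235  0.      1.5708]
cam in tool [-0.0001 -0.0792 -0.0714]validation failed for argument at $[0]...
validation failed for argument at $[0]...
validation failed for argument at $[0]...
validation failed for argument at $[0]...
```

View pics/a_wrist.png

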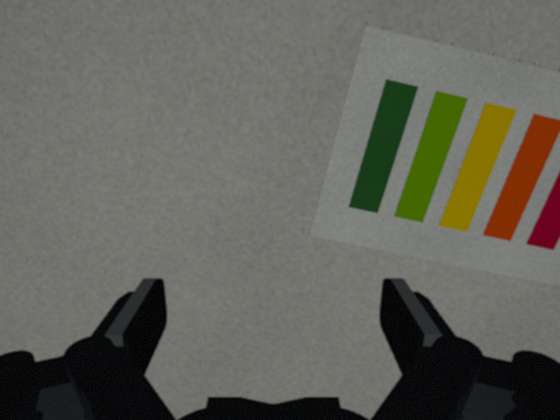

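The moves were refused, so the rows may need every key. I'll test one full row.

```bash
python3 -m crank '[{"wx":0,"wy":0,"wz":0,"tx":-0.1,"ty":-1,"tz":0,"hand":-1}]'
```

```text
clock: 0.28
ee_pos: [0.2105, -0.451, 0.3034]
tool_rot: [0.001, 0.822, -0.57, -0.001]
force: [1.6, -1.8, 0.9]
opening: 1.0
```

```bash
python3 -m crank '[{"wx":0,"wy":0,"wz":-1,"tx":-0.1,"ty":-1,"tz":0,"hand":-1},{"wx":0,"wy":0,"wz":0,"tx":-0.1,"ty":-1,"tz":0,"hand":-1},{"wx":0,"wy":0,"wz":0,"tx":-0.1,"ty":-1,"tz":0,"hand":-1},{"wx":0,"wy":0,"wz":0,"tx":-0.1,"ty":-1,"tz":0,"hand":-1},{"wx":0,"wy":0,"wz":0,"tx":-0.1,"ty":-1,"tz":0,"hand":-1},{"wx":0,"wy":0,"wz":0,"tx":-0.1,"ty":-1,"tz":0,"hand":-1},{"wx":0,"wy":0,"wz":0,"tx":-0.1,"ty":-0.6,"tz":0,"hand":-1}]'
python3 -m crank '[{"wx":0,"wy":0,"wz":-1,"tx":0,"ty":0,"tz":0,"hand":-1},{"wx":0,"wy":0,"wz":-1,"tx":0,"ty":0,"tz":0,"hand":-1},{"wx":0,"wy":0,"wz":-1,"tx":0,"ty":0,"tz":0,"hand":-1},{"wx":0,"wy":0,"wz":-1,"tx":0,"ty":0,"tz":0,"hand":-1},{"wx":0,"wy":0,"wz":-1,"tx":0,"ty":0,"tz":0,"hand":-1},{"wx":0,"wy":0,"wz":-1,"tx":0,"ty":0,"tz":0,"hand":-1},{"wx":0,"wy":0,"wz":-1,"tx":0,"ty":0,"tz":0,"hand":-1},{"wx":0,"wy":0,"wz":-1,"tx":0,"ty":0,"tz":0,"hand":-1}]'
python3 -m crank '[{"wx":0,"wy":0,"wz":-1,"tx":0,"ty":0,"tz":0,"hand":-1},{"wx":0,"wy":0,"wz":-1,"tx":0,"ty":0,"tz":0,"hand":-1},{"wx":0,"wy":0,"wz":-1,"tx":0,"ty":0,"tz":0,"hand":-1},{"wx":0,"wy":0,"wz":-1,"tx":0,"ty":0,"tz":0,"hand":-1},{"wx":0,"wy":0,"wz":-1,"tx":0,"ty":0,"tz":0,"hand":-1},{"wx":0,"wy":0,"wz":-1,"tx":0,"ty":0,"tz":0,"hand":-1},{"wx":0,"wy":0,"wz":-1,"tx":0,"ty":0,"tz":0,"hand":-1},{"wx":0,"wy":0,"wz":-1,"tx":0,"ty":0,"tz":0,"hand":-1}]'
python3 -m crank '[{"wx":0,"wy":0,"wz":-1,"tx":0,"ty":0,"tz":0,"hand":-1},{"wx":0,"wy":0,"wz":-1,"tx":0,"ty":0,"tz":0,"hand":-1},{"wx":0,"wy":0,"wz":-1,"tx":0,"ty":0,"tz":0,"hand":-1},{"wx":0,"wy":0,"wz":-1,"tx":0,"ty":0,"tz":0,"hand":-1},{"wx":0,"wy":0,"wz":0,"tx":0,"ty":0,"tz":0,"hand":-1}]'
python3 look.py b wrist
```

```text
clock: 0.87
ee_pos: [0.4465, -0.3084, 0.3021]
tool_rot: [0.0, 0.845, -0.534, -0.001]
force: [0.2, -0.8, 0.8]
opening: 0.993
clock: 1.53
ee_pos: [0.4521, -0.3025, 0.2995]
tool_rot: [-0.001, 0.981, -0.194, -0.003]
force: [-0.1, 0.7, -0.0]
opening: 1.004
clock: 2.2
ee_pos: [0.4516, -0.3022, 0.2978]
tool_rot: [-0.004, 0.985, 0.171, -0.003]
force: [0.3, -0.3, 0.5]
opening: 0.998
clock: 2.62
ee_pos: [0.4513, -0.3019, 0.2969]
tool_rot: [-0.005, 0.937, 0.35, -0.003]
force: [0.1, 0.1, -1.0]
opening: 0.999
2.6167 [ 0.4513 -0.3019  0.2969] 
 [[ 0.7548  0.656  -0.0025]
 [ 0.6559 -0.7548 -0.0115]
 [-0.0094  0.007  -0.9999]] [ 0.0815  0.0943 -0.9784] 0.999499579724133 [-0.5898  0.3134  0.0802  1.3494  0.0006  0.2655]
cam in tool [-0.0006 -0.0802 -0.0714]
```

View pics/b_wrist.png

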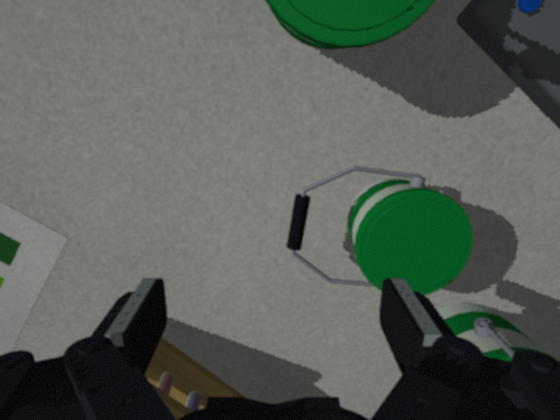

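Run:
```python
import cv2
a=cv2.imread("pics/b_wrist.png")[150:310,270:490]
cv2.imwrite("pics/c3.png",cv2.resize(a,None,fx=3.6,fy=3.6,interpolation=cv2.INTER_CUBIC))
```

```text
(no output)
```

View pics/c3.png

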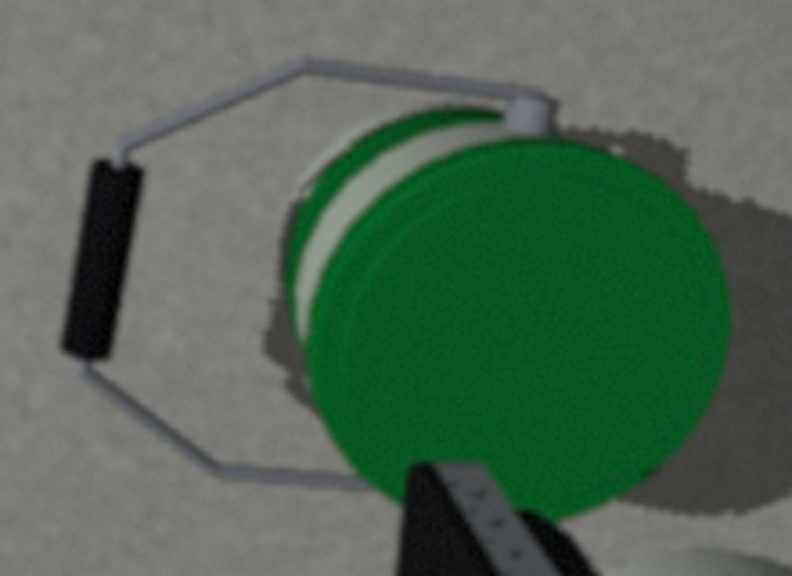

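Run:
```python
from h import *
np.set_printoptions(precision=4,suppress=True)
w=lambda x,y:(270+x/3.6,150+y/3.6)
s=lambda x,y:(150+x/4.4,190+y/4.4)
t=lambda x,y:(210+x/4.4,150+y/4.4)
lid=onz(w(518,330),"wrist",.074);print("lid",lid)
for z in (.048,.053,.06):
    g=onz(w(103,260),"wrist",z);a=onz(w(119,164),"wrist",z);b=onz(w(87,357),"wrist",z)
    d=a-b; print(z,g,np.linalg.norm(d),np.degrees(np.arctan2(d[1],d[0])), np.hypot(*(g-lid)[:2]),np.degrees(np.arctan2(*(lid-g)[1::-1])))
print(tri(w(103,260),t(483,99),"wrist","side")); print(tri(w(103,260),s(237,47),"wrist","scene"))
print(tri(w(518,330),t(371,107),"wrist","side")); print(tri(w(518,330),s(269,97),"wrist","scene"))
```

```text
lid [ 0.5705 -0.2571  0.074 ]
0.048 [ 0.4915 -0.3141  0.048 ] 0.05263490404232412 122.96544425556438 0.09747480316068191 35.794711421553274
0.053 [ 0.49  -0.313  0.053] 0.05181557852568985 122.96544425556439 0.09799811411827442 34.771469282732845
0.06 [ 0.488  -0.3114  0.06  ] 0.050668522802401986 122.96544425556438 0.09878257609093355 33.3578272534716
(array([ 0.4886, -0.3126,  0.0539]), array([-0.7752, -0.9888]), array([-0.2031, -0.0897]))
(array([ 0.4904, -0.3114,  0.0497]), array([ 1.2524, -2.2037]), array([-0.311 , -0.0713]))
(array([ 0.5721, -0.2574,  0.0726]), array([0.4015, 0.6779]), array([0.1141, 0.0843]))
(array([ 0.5736, -0.2569,  0.0683]), array([ 0.3111, -0.5925]), array([-0.0844, -0.0106]))
```

```bash
python3 -m crank '[{"wx":0,"wy":0,"wz":0.8,"tx":0,"ty":0,"tz":0,"hand":0},{"wx":0,"wy":0,"wz":0.8,"tx":0,"ty":0,"tz":0,"hand":0},{"wx":0,"wy":0,"wz":0,"tx":0.65,"ty":0.72,"tz":0,"hand":0},{"wx":0,"wy":0,"wz":0,"tx":0,"ty":0,"tz":1,"hand":0},{"wx":0,"wy":0,"wz":0,"tx":0,"ty":0,"tz":1,"hand":0},{"wx":0,"wy":0,"wz":0,"tx":0,"ty":0,"tz":1,"hand":0},{"wx":0,"wy":0,"wz":0,"tx":0,"ty":0,"tz":0,"hand":0}]'
python3 look.py c wrist side
```

```text
clock: 3.25
ee_pos: [0.4978, -0.3177, 0.1805]
tool_rot: [0.003, 0.964, 0.265, 0.003]
force: [-1.8, 1.3, -0.4]
opening: 0.498
3.25 [ 0.4978 -0.3177  0.1805] 
 [[ 0.8595  0.5111  0.0049]
 [ 0.5111 -0.8595  0.008 ]
 [ 0.0083 -0.0044 -1.    ]] [-1.8483  1.3076 -0.3639] 0.49814642175151425 [-0.5683  0.4398 -0.0335  1.0881  0.0008  0.466 ]
cam in tool [-0.0006 -0.0801 -0.0715]
```

View pics/c_wrist.png

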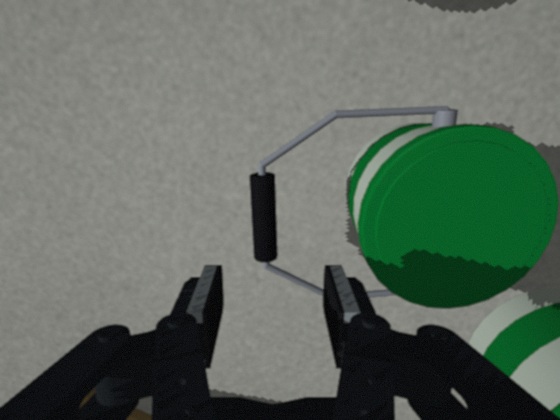

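View pics/c_side.png

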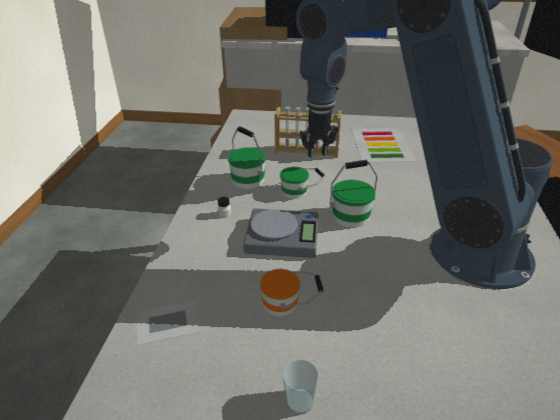

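Run:
```python
from h import *
np.set_printoptions(precision=4,suppress=True)
s,M=st();print(s["ee_pos"],M.T[0],M.T[2])
a=onz((262,176),"wrist",.055);b=onz((264.5,259),"wrist",.055);d=a-b;print(a,b,(a+b)/2,np.linalg.norm(d),np.degrees(np.arctan2(d[1],d[0])))
print(M.T@(np.array([.489,-.312,.055])-s["ee_pos"]), M.T@((a+b)/2-s["ee_pos"]))
lid=onz((457.5,215),"wrist",.074);print(lid)
```

```text
[ 0.4997 -0.319   0.1875] [0.8588 0.5122 0.0082] [ 0.0145 -0.0084 -0.9999]
[ 0.4795 -0.2957  0.055 ] [ 0.5067 -0.3395  0.055 ] [ 0.4931 -0.3176  0.055 ] 0.051556849495777726 121.93196104591216
[-0.0067 -0.0134  0.1323] [-0.0061 -0.0065  0.1324]
[ 0.5768 -0.2571  0.074 ]
```

Run:
```python
from h import *
np.set_printoptions(precision=4,suppress=True)
f=np.load("pics/c_w.npz");c=(f["K"],f["E"]);s,M=st()
a=onz((262,176),"wrist",.055,c);b=onz((264.5,259),"wrist",.055,c);d=a-b;print(a,b,(a+b)/2,np.linalg.norm(d),np.degrees(np.arctan2(d[1],d[0])))
print(M.T@((a+b)/2-s["ee_pos"]))
print(onz((457.5,215),"wrist",.074,c))
```

```text
[ 0.4761 -0.2924  0.055 ] [ 0.5023 -0.3346  0.055 ] [ 0.4892 -0.3135  0.055 ] 0.049674035284323785 121.87317564436586
[-0.0073 -0.0121  0.1323]
[ 0.5697 -0.2552  0.074 ]
```

```bash
python3 -m crank '[{"wx":0.17,"wy":-0.09,"wz":-0.3,"tx":-0.17,"ty":-0.3,"tz":0,"hand":0},{"wx":0,"wy":0,"wz":0,"tx":0,"ty":0,"tz":0,"hand":0},{"wx":0,"wy":0,"wz":0,"tx":0,"ty":0,"tz":0.8,"hand":0},{"wx":0,"wy":0,"wz":0,"tx":0,"ty":0,"tz":0,"hand":0},{"wx":0,"wy":0,"wz":0,"tx":0,"ty":0,"tz":0,"hand":0}]'
python3 - <<'E'
from h import *
np.set_printoptions(precision=4,suppress=True)
s,M=st();print(s["ee_pos"],M.T[0],M.T[2],s["joint_vel"],M.T@(np.array([.489,-.313,.055])-s["ee_pos"]))
E
```

```text
clock: 3.77
ee_pos: [0.4895, -0.3137, 0.1674]
tool_rot: [0.004, 0.961, 0.278, 0.004]
force: [0.2, -0.3, 0.7]
opening: 0.499
[ 0.4895 -0.3137  0.1674] [0.8455 0.5339 0.0051] [ 0.0101 -0.0064 -0.9999] [-0.0003  0.0073 -0.0349 -0.0102  0.0024  0.0023] [-0.0006 -0.0021  0.1123]
```

```bash
python3 -m crank '[{"wx":0.1,"wy":-0.05,"wz":0,"tx":0,"ty":-0.05,"tz":0.5,"hand":0},{"wx":0,"wy":0,"wz":0,"tx":0,"ty":0,"tz":0.5,"hand":0},{"wx":0,"wy":0,"wz":0,"tx":0,"ty":0,"tz":0.4,"hand":0},{"wx":0,"wy":0,"wz":0,"tx":0,"ty":0,"tz":0,"hand":0},{"wx":0,"wy":0,"wz":0,"tx":0,"ty":0,"tz":0,"hand":0}]'
python3 - <<'E'
from h import *
np.set_printoptions(precision=4,suppress=True)
s,M=st();print(s["ee_pos"],M.T[0],M.T[2],M.T@(np.array([.489,-.313,.055])-s["ee_pos"]))
E
```

```text
clock: 4.18
ee_pos: [0.4925, -0.3147, 0.1219]
tool_rot: [0.005, 0.961, 0.277, 0.005]
force: [0.4, -0.8, 1.2]
opening: 0.501
[ 0.4925 -0.3147  0.1219] [0.8462 0.5328 0.0059] [ 0.0119 -0.0079 -0.9999] [-0.0024 -0.0042  0.0668]
```

```bash
python3 -m crank '[{"wx":0.15,"wy":-0.08,"wz":0,"tx":-0.08,"ty":-0.1,"tz":0.3,"hand":0},{"wx":0,"wy":0,"wz":0,"tx":0,"ty":0,"tz":0.15,"hand":0},{"wx":0,"wy":0,"wz":0,"tx":0,"ty":0,"tz":0,"hand":0}]'
python3 look.py d wrist side scene
python3 - <<'E'
from h import *
np.set_printoptions(precision=4,suppress=True)
s,M=st();print(M.T@(np.array([.489,-.313,.055])-s["ee_pos"]))
a=cv2.imread("pics/d_side.png")[110:220,210:390]
b=cv2.imread("pics/d_scene.png")[140:250,130:310]
cv2.imwrite("pics/c4.png",np.vstack([cv2.resize(x,None,fx=2.6,fy=2.6,interpolation=cv2.INTER_CUBIC) for x in (a,b)]))
E
```

```text
clock: 4.43
ee_pos: [0.4891, -0.3142, 0.1071]
tool_rot: [0.002, 0.961, 0.277, 0.001]
force: [0.4, -0.2, 0.9]
opening: 0.497
4.4333 [ 0.4891 -0.3142  0.1071] 
 [[ 0.8464  0.5325  0.0005]
 [ 0.5325 -0.8464  0.0036]
 [ 0.0023 -0.0028 -1.    ]] [ 0.3888 -0.1686  0.8769] 0.4972399323569979 [-0.5706  0.4843 -0.1619  0.9211 -0.0011  0.4386]
cam in tool [-0.0006 -0.0801 -0.0715]
[ 0.0004 -0.0014  0.0527]
```

View pics/d_wrist.png

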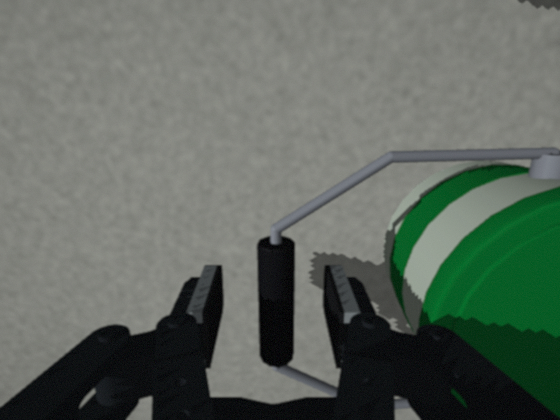

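View pics/c4.png

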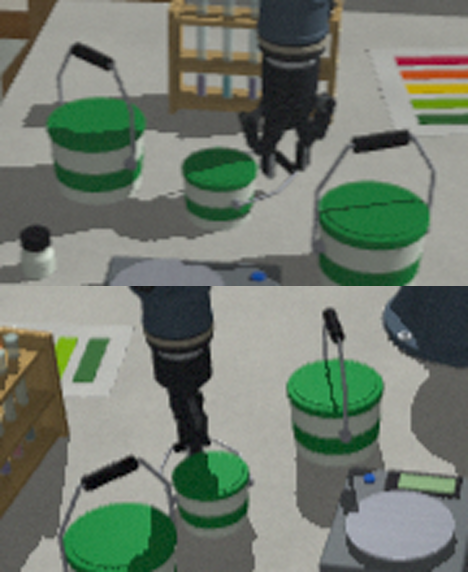

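Run:
```python
from h import *
f=np.load("pics/d_w.npz");K,E=f["K"],f["E"]
for z in (.045,.05,.055,.06,.065):
  r=[]
  for k in (-.025,0,.025):
    X=np.array([.489-.545*k,-.313+.838*k,z]);u=K@F@E[:3]@np.append(X,1);r.append((u[:2]/u[2]).round(0))
  print(z,r)
```

```text
0.045 [array([276., 341.]), array([276., 290.]), array([275., 233.])]
0.05 [array([276., 349.]), array([276., 296.]), array([275., 238.])]
0.055 [array([277., 357.]), array([276., 304.]), array([275., 243.])]
0.06 [array([277., 366.]), array([276., 311.]), array([275., 249.])]
0.065 [array([277., 376.]), array([276., 319.]), array([275., 255.])]
```

```bash
python3 -m crank '[{"wx":0,"wy":0,"wz":0,"tx":0,"ty":0,"tz":0,"hand":0.4},{"wx":0,"wy":0,"wz":0,"tx":0,"ty":0,"tz":0,"hand":0.6},{"wx":0,"wy":0,"wz":0,"tx":0,"ty":0,"tz":0,"hand":0.7},{"wx":0,"wy":0,"wz":0,"tx":0,"ty":0,"tz":0,"hand":1},{"wx":0,"wy":0,"wz":0,"tx":0,"ty":0,"tz":0,"hand":1},{"wx":0,"wy":0,"wz":0,"tx":0,"ty":0,"tz":0,"hand":1}]'
python3 look.py e wrist side
```

```text
clock: 5.08
ee_pos: [0.4896, -0.3144, 0.1087]
tool_rot: [0.002, 0.961, 0.277, 0.001]
force: [-0.6, 0.4, 0.2]
opening: 0.143
5.0833 [ 0.4896 -0.3144  0.1087] 
 [[ 0.8462  0.5328  0.0012]
 [ 0.5328 -0.8462  0.0049]
 [ 0.0036 -0.0035 -1.    ]] [-0.6348  0.352   0.2132] 0.1433063096492392 [-0.5704  0.4827 -0.1603  0.9229 -0.001   0.4385]
cam in tool [-0.0007 -0.0801 -0.0714]
```

View pics/e_wrist.png

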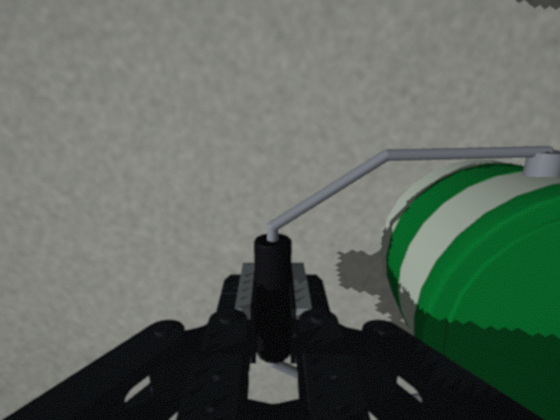

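```bash
cat > arc.py <<'E'
from h import *
np.set_printoptions(precision=4,suppress=True)
s,M=st(); e0=np.array([.4896,-.3144,.1087]); u=np.array([.8462,.5328,0])
d=s["ee_pos"]-e0; X=d@u-.099; Z=d[2]+.0107; r=np.hypot(X,Z); th=np.arctan2(-X,Z)
print("t",round(s["clock"],2),"pos",s["ee_pos"],"z",M.T[2],"side",d@np.array([.5328,-.8462,0]),"X,Z,r,th",X,Z,r,th,"f_u",s["force"]@u,"f",s["force"],"op",s["opening"])
for t in (th-.15,th-.3,th-.45,0): print(round(t,2), "units tx,tz", (-.1005*np.sin(t)-X)/.04, -(.1005*np.cos(t)-Z)/.04)
E
python3 -m crank '[{"wx":0,"wy":0,"wz":0,"tx":0.04,"ty":0,"tz":-0.3,"hand":1},{"wx":0,"wy":0,"wz":0,"tx":0.06,"ty":0,"tz":-0.3,"hand":1},{"wx":0,"wy":0,"wz":0,"tx":0,"ty":0,"tz":0,"hand":1}]'
python3 arc.py
```

```text
clock: 5.43
ee_pos: [0.4926, -0.3119, 0.1327]
tool_rot: [0.002, 0.961, 0.277, 0.001]
force: [-1.3, -0.4, 1.5]
opening: 0.142
t 5.43 pos [ 0.4926 -0.3119  0.1327] z [ 0.0026 -0.0027 -1.    ] side -0.0004959517882392981 X,Z,r,th -0.09510383061581239 0.034718740396898595 0.10124292337022066 1.220767264472274 f_u -1.3080860210759009 f [-1.3002 -0.3901  1.4908] op 0.1417596941657374
1.07 units tx,tz 0.17270458679134112 -0.33665223558808893
0.92 units tx,tz 0.37747941254344525 -0.6526204631582146
0.77 units tx,tz 0.6271725395855903 -0.9344395405882673
0 units tx,tz 2.3775957653953097 -1.6445314900775352
```

```bash
python3 -m crank '[{"wx":0,"wy":0,"wz":0,"tx":0.15,"ty":0,"tz":-0.34,"hand":1},{"wx":0,"wy":0,"wz":0,"tx":0.2,"ty":0,"tz":-0.32,"hand":1},{"wx":0,"wy":0,"wz":0,"tx":0,"ty":0,"tz":0,"hand":1}]'
python3 arc.py; python3 look.py f side scene wrist
python3 - <<'E'
from h import *
a=cv2.imread("pics/f_side.png")[110:220,210:390]
b=cv2.imread("pics/f_scene.png")[140:250,130:310]
cv2.imwrite("pics/c5.png",np.vstack([cv2.resize(x,None,fx=2.6,fy=2.6,interpolation=cv2.INTER_CUBIC) for x in (a,b)]))
E
```

```text
clock: 5.68
ee_pos: [0.504, -0.3044, 0.1587]
tool_rot: [0.001, 0.961, 0.277, 0.0]
force: [-2.4, -0.6, 2.7]
opening: 0.143
t 5.68 pos [ 0.504  -0.3044  0.1587] z [ 0.0012 -0.0025 -1.    ] side -0.0008370116514711117 X,Z,r,th -0.0815075888232468 0.060664300642757435 0.10160533651464536 0.9309674032539803 f_u -2.3348549631541795 f [-2.3837 -0.5964  2.7211] op 0.14347515680210843
0.78 units tx,tz 0.2689730600192095 -0.2678525212114025
0.63 units tx,tz 0.5555002169988261 -0.5121286731558549
0.48 units tx,tz 0.8753141548179275 -0.7108437839860356
0 units tx,tz 2.0376897205811697 -0.9958924839310642
5.6833 [ 0.504  -0.3044  0.1587] 
 [[ 0.8468  0.5319 -0.0003]
 [ 0.5319 -0.8468  0.0028]
 [ 0.0012 -0.0025 -1.    ]] [-2.3837 -0.5964  2.7211] 0.14347515680210843 [-0.5427  0.4561 -0.0658  1.0466 -0.0015  0.4672]
cam in tool [-0.0007 -0.0801 -0.0715]
```

View pics/c5.png

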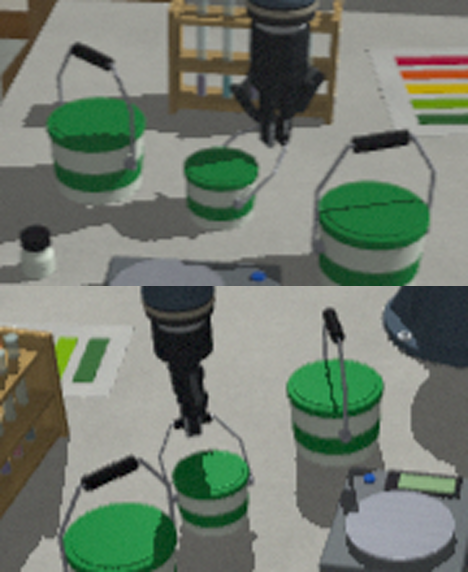

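View pics/f_wrist.png

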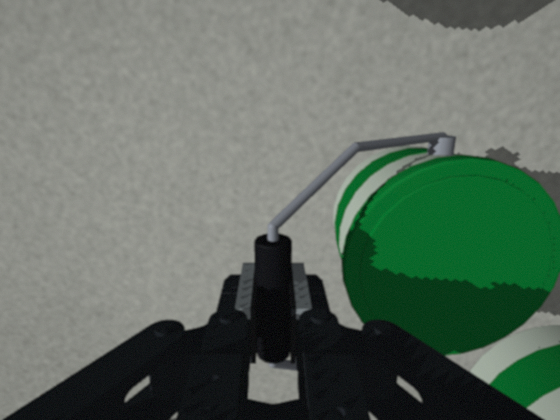

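```bash
python3 -m crank '[{"wx":0,"wy":0,"wz":0,"tx":0.12,"ty":0,"tz":-0.36,"hand":1},{"wx":0,"wy":0,"wz":0,"tx":0.22,"ty":0,"tz":-0.26,"hand":1},{"wx":0,"wy":0,"wz":0,"tx":0,"ty":0,"tz":0,"hand":1}]'
python3 arc.py
```

```text
clock: 6.08
ee_pos: [0.512, -0.2973, 0.178]
tool_rot: [-0.001, 0.961, 0.276, -0.003]
force: [-2.7, -1.6, 4.6]
opening: 0.141
t 6.08 pos [ 0.512  -0.2973  0.178 ] z [-0.0056  0.0012 -1.    ] side -0.0025772393024486454 X,Z,r,th -0.07092481900928853 0.07995223432249013 0.10687698407355395 0.7256364863054633 f_u -3.106360906101801 f [-2.6652 -1.5973  4.5832] op 0.1408701923316845
0.58 units tx,tz 0.40539382780109595 -0.10879468945780221
0.43 units tx,tz 0.7357078135516304 -0.2895191230942277
0.28 units tx,tz 1.0893198511545132 -0.4188527109898265
0 units tx,tz 1.7731204752322132 -0.5136941419377469
```

```bash
python3 look.py g side scene
python3 - <<'E'
from h import *
print(st()[0]["force"])
for n,(x,y) in dict(side=(250,100),scene=(170,140)).items():
  ims=[cv2.resize(cv2.imread(p)[y:y+110,x:x+100],None,fx=3.9,fy=3.9,interpolation=cv2.INTER_CUBIC) for p in (f"pics/d_{n}.png",f"pics/g_{n}.png")]
  cv2.imwrite(f"pics/c6{n}.png",np.hstack(ims))
E
```

```text
6.0833 [ 0.512  -0.2973  0.178 ] 
 [[ 0.8478  0.5303 -0.0041]
 [ 0.5303 -0.8478 -0.004 ]
 [-0.0056  0.0012 -1.    ]] [-2.6652 -1.5973  4.5832] 0.1408701923316845 [-0.5253  0.4555 -0.0156  1.1051 -0.0017  0.4865]
cam in tool [-0.0007 -0.0801 -0.0715]
[-1.9128801  -2.89383954  3.3643747 ]
```

View pics/c6side.png

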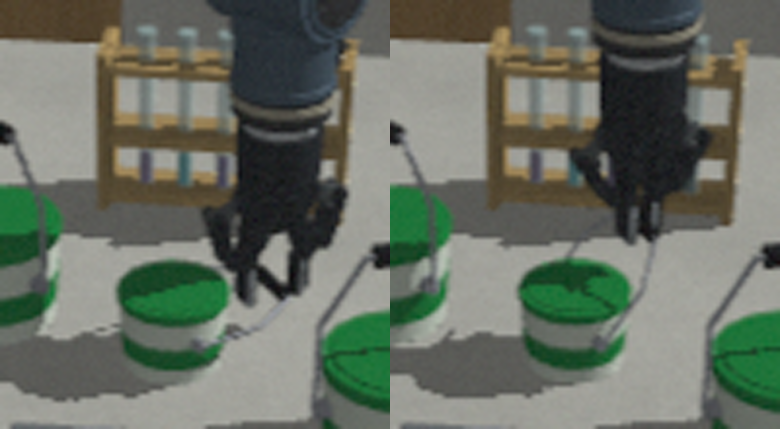

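View pics/c6scene.png

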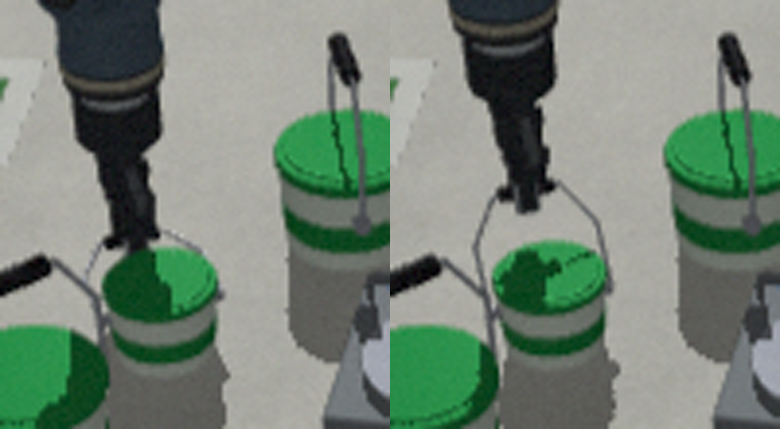

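The pail was pulled about 9 mm outward and is still standing. The sensor shows a pull, so its sign is reversed from what I assumed. I'll ease off and continue along the arc.

```bash
python3 -m crank '[{"wx":0,"wy":0,"wz":0,"tx":0.25,"ty":0,"tz":-0.05,"hand":1},{"wx":0,"wy":0,"wz":0,"tx":0.25,"ty":0,"tz":-0.1,"hand":1},{"wx":0,"wy":0,"wz":0,"tx":0.0,"ty":0,"tz":0,"hand":1}]'
python3 arc.py
```

```text
clock: 6.43
ee_pos: [0.526, -0.2879, 0.1804]
tool_rot: [-0.002, 0.962, 0.275, -0.005]
force: [-2.6, -1.4, 5.7]
opening: 0.142
t 6.43 pos [ 0.526  -0.2879  0.1804] z [-0.0107  0.0013 -0.9999] side -0.002991496217656262 X,Z,r,th -0.054057798690343516 0.08242584358838093 0.09857111793269843 0.5804666097640401 f_u -2.9804429109367394 f [-2.6371 -1.4057  5.7042] op 0.14163835429492003
0.43 units tx,tz 0.30299155782633985 -0.2226413863323999
0.28 units tx,tz 0.6559747757686082 -0.3536814487054476
0.13 units tx,tz 1.02457675486697 -0.4305009195470378
0 units tx,tz 1.3514449672585878 -0.451853910290477
```

```bash
python3 look.py i side scene
python3 - <<'E'
from h import *
for n,(x,y) in dict(side=(250,100),scene=(170,140)).items():
  ims=[cv2.resize(cv2.imread(p)[y:y+110,x:x+100],None,fx=3.9,fy=3.9,interpolation=cv2.INTER_CUBIC) for p in (f"pics/d_{n}.png",f"pics/i_{n}.png")]
  cv2.imwrite(f"pics/c7{n}.png",np.hstack(ims))
E
python3 arc.py
```

```text
6.4333 [ 0.526  -0.2879  0.1804] 
 [[ 0.8492  0.5281 -0.0084]
 [ 0.528  -0.8492 -0.0067]
 [-0.0107  0.0013 -0.9999]] [-2.6371 -1.4057  5.7042] 0.14163835429492003 [-0.4992  0.4727  0.0179  1.126  -0.004   0.5153]
cam in tool [-0.0006 -0.0801 -0.0714]
t 6.53 pos [ 0.5253 -0.2883  0.1799] z [-0.0112  0.0015 -0.9999] side -0.0031084844301577006 X,Z,r,th -0.05487486754531911 0.08194100606594154 0.09861835307494739 0.5900910352892905 f_u 1.229353515361008 f [ 1.8089 -0.5656 -0.5916] op 0.1438210803670056
0.44 units tx,tz 0.30149184671181706 -0.22456596927222933
0.29 units tx,tz 0.653197550588301 -0.35899717084522004
0.14 units tx,tz 1.0210431262357562 -0.43936061136516935
0 units tx,tz 1.3718716886329778 -0.46397484835146163
```

View pics/c7side.png

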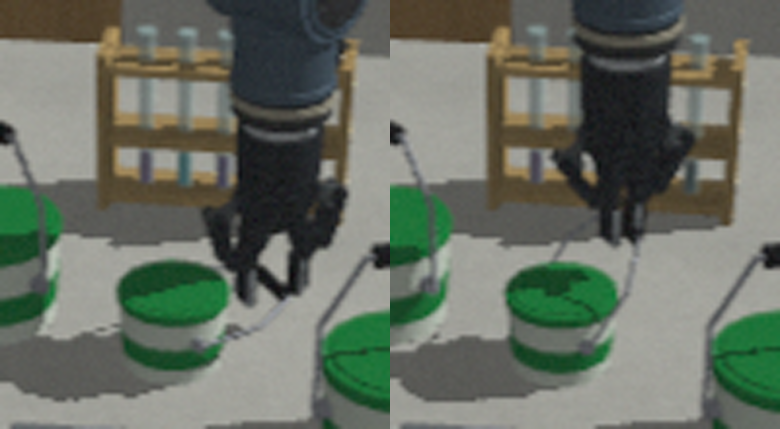

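View pics/c7scene.png

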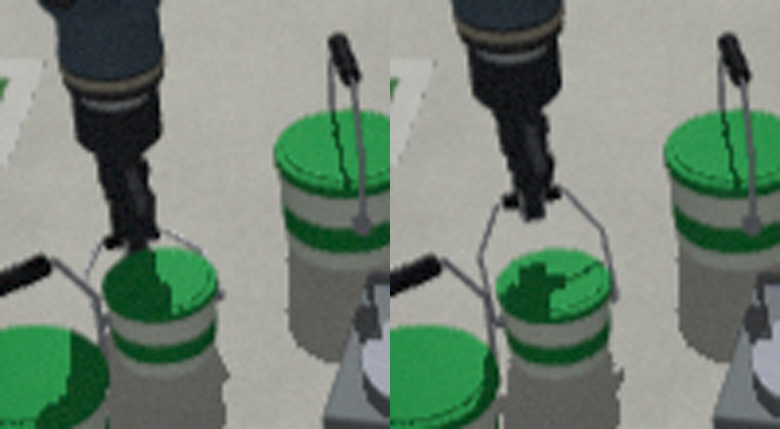

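```bash
python3 -m crank '[{"wx":0,"wy":0.1,"wz":0,"tx":0.3,"ty":-0.05,"tz":-0.24,"hand":1},{"wx":0,"wy":0,"wz":0,"tx":0.3,"ty":0,"tz":-0.18,"hand":1},{"wx":0,"wy":0,"wz":0,"tx":0.0,"ty":0,"tz":0,"hand":1},{"wx":0,"wy":0,"wz":0,"tx":0.0,"ty":0,"tz":0,"hand":1}]'
python3 arc.py
```

```text
clock: 6.87
ee_pos: [0.5448, -0.2727, 0.196]
tool_rot: [-0.005, 0.962, 0.274, -0.001]
force: [-1.1, -0.1, 0.6]
opening: 0.139
t 6.87 pos [ 0.5448 -0.2727  0.196 ] z [-0.0046  0.0094 -0.9999] side -0.0058532568004268015 X,Z,r,th -0.03012373787808334 0.09801595360499277 0.10254056146151906 0.2981725379372032 f_u -0.9986858863661535 f [-1.1206 -0.0946  0.617 ] op 0.13928908228394854
0.15 units tx,tz 0.3821707043916992 -0.03457048947494157
-0.0 units tx,tz 0.7576849428292193 -0.06209696448175005
-0.15 units tx,tz 1.1330960661680167 -0.033198200336662445
0 units tx,tz 0.7530934469520835 -0.06210115987518097
```

```bash
python3 -m crank '[{"wx":-0.1,"wy":0,"wz":0,"tx":0.4,"ty":0.08,"tz":-0.04,"hand":1},{"wx":0,"wy":0,"wz":0,"tx":0.35,"ty":0.05,"tz":0,"hand":1},{"wx":0,"wy":0,"wz":0,"tx":0.0,"ty":0,"tz":0,"hand":1},{"wx":0,"wy":0,"wz":0,"tx":0.0,"ty":0,"tz":0,"hand":1}]'
python3 arc.py;python3 look.py j side scene
python3 - <<'E'
from h import *
for n,(x,y) in dict(side=(250,100),scene=(170,140)).items():
  ims=[cv2.resize(cv2.imread(p)[y:y+110,x:x+100],None,fx=3.9,fy=3.9,interpolation=cv2.INTER_CUBIC) for p in (f"pics/d_{n}.png",f"pics/j_{n}.png")]
  cv2.imwrite(f"pics/c8{n}.png",np.hstack(ims))
E
python3 arc.py
```

```text
clock: 7.2
ee_pos: [0.5733, -0.2609, 0.2016]
tool_rot: [-0.0, 0.962, 0.274, 0.002]
force: [-1.0, 0.2, -4.4]
opening: 0.139
t 7.2 pos [ 0.5733 -0.2609  0.2016] z [ 0.0043  0.0018 -1.    ] side -0.0006429719616102549 X,Z,r,th 0.00030561677419260747 0.10355947981181976 0.10355993076720056 -0.0029511145433917707 f_u -0.7643861321244063 f [-1.0466  0.2276 -4.3881] op 0.13948536488660945
-0.15 units tx,tz 0.3751526593545184 0.10581851351818376
-0.3 units tx,tz 0.7419343662411727 0.19090570167787993
-0.45 units tx,tz 1.0918822394306966 0.3298486257357097
0 units tx,tz -0.007640419354815187 0.07648699529549385
7.2 [ 0.5733 -0.2609  0.2016] 
 [[ 0.8495  0.5276  0.0046]
 [ 0.5276 -0.8495  0.0008]
 [ 0.0043  0.0018 -1.    ]] [-1.0466  0.2276 -4.3881] 0.13948536488660945 [-0.4284  0.5135  0.1377  1.1918  0.0034  0.5866]
cam in tool [-0.0007 -0.0801 -0.0714]
t 7.3 pos [ 0.5728 -0.261   0.201 ] z [ 0.0033  0.0022 -1.    ] side -0.0008368610945443265 X,Z,r,th -0.00017208453128517154 0.10304042162823254 0.10304056532458389 0.0016700666454736869 f_u 0.014392558341711596 f [ 0.7315 -1.1347 -1.9121] op 0.1390373060622244
-0.15 units tx,tz 0.3756159740310726 0.09109962342613888
-0.3 units tx,tz 0.7427869664689885 0.1744909443640339
-0.45 units tx,tz 1.0933731811832075 0.3118152180667074
0 units tx,tz 0.0043021132821292885 0.06351054070581341
```

View pics/c8side.png

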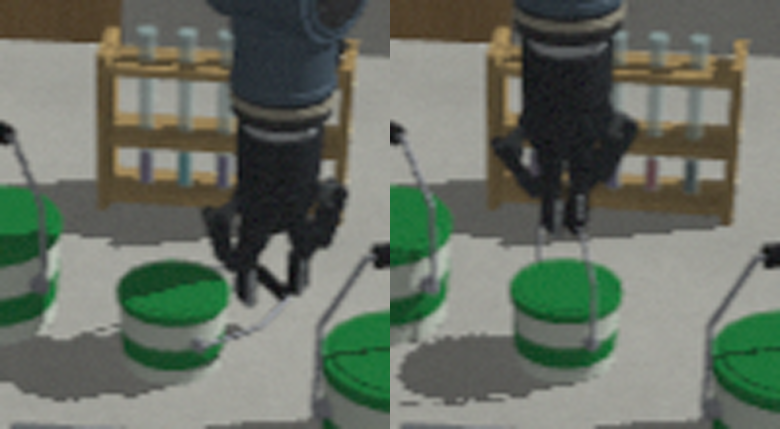

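View pics/c8scene.png

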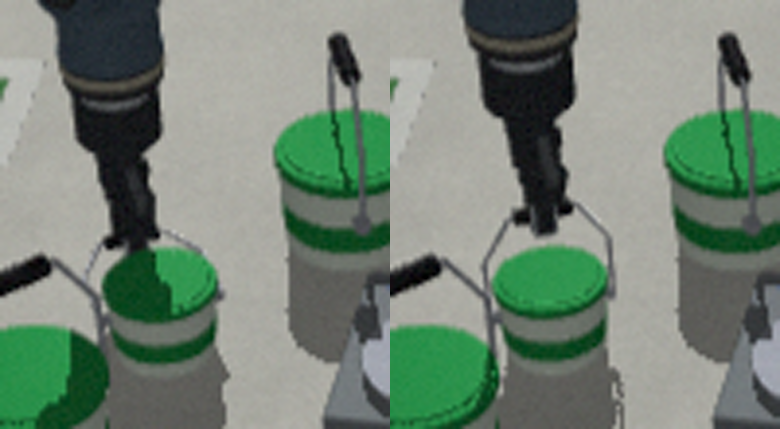

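```bash
python3 -m crank '[{"wx":0,"wy":0,"wz":0,"tx":0,"ty":0,"tz":0.12,"hand":1},{"wx":0,"wy":0,"wz":0,"tx":0,"ty":0,"tz":0,"hand":1},{"wx":0,"wy":0,"wz":0,"tx":0,"ty":0,"tz":0,"hand":1},{"wx":0,"wy":0,"wz":0,"tx":0,"ty":0,"tz":0,"hand":1},{"wx":0,"wy":0,"wz":0,"tx":0,"ty":0,"tz":0,"hand":1}]'
python3 arc.py
python3 -m crank '[{"wx":0,"wy":0,"wz":0,"tx":0,"ty":0,"tz":-0.2,"hand":1},{"wx":0,"wy":0,"wz":0,"tx":0,"ty":0,"tz":-0.35,"hand":1},{"wx":0,"wy":0,"wz":0,"tx":0,"ty":0,"tz":-0.35,"hand":1},{"wx":0,"wy":0,"wz":0,"tx":0,"ty":0,"tz":-0.1,"hand":1},{"wx":0,"wy":0,"wz":0,"tx":0,"ty":0,"tz":0,"hand":1},{"wx":0,"wy":0,"wz":0,"tx":0,"ty":0,"tz":0,"hand":1}]'
python3 look.py k side scene; python3 arc.py
```

```text
clock: 7.72
ee_pos: [0.573, -0.2627, 0.2]
tool_rot: [0.001, 0.962, 0.273, 0.005]
force: [-2.0, -0.8, -2.3]
opening: 0.145
t 7.72 pos [ 0.573  -0.2627  0.2   ] z [ 0.0108  0.0001 -0.9999] side 0.0006654146738411606 X,Z,r,th -0.0009101471404374117 0.10201734176542607 0.10202140162093928 0.008921257687253454 f_u -2.1168360673043947 f [-2.0082 -0.7836 -2.2787] op 0.14533265415953392
-0.14 units tx,tz 0.37603937162225054 0.06289551044795401
-0.29 units tx,tz 0.743805392319331 0.14362223536755966
-0.44 units tx,tz 1.0953781460195364 0.2784007535047834
0 units tx,tz 0.022753678510935293 0.03793354413565153
clock: 8.22
ee_pos: [0.5704, -0.2629, 0.2391]
tool_rot: [-0.001, 0.962, 0.273, 0.002]
force: [0.3, 0.0, -3.1]
opening: 0.139
8.2167 [ 0.5704 -0.2629  0.2391] 
 [[ 0.8512  0.5248  0.0052]
 [ 0.5248 -0.8512  0.    ]
 [ 0.0044  0.0027 -1.    ]] [ 0.2698  0.0218 -3.067 ] 0.13928649308890628 [-0.4335  0.4963  0.2059  1.2775  0.0043  0.5848]
cam in tool [-0.0006 -0.0801 -0.0714]
t 8.32 pos [ 0.5703 -0.2627  0.2387] z [ 0.0037  0.0031 -1.    ] side -0.0007455108135411979 X,Z,r,th -0.0032236889163481525 0.1406779993882047 0.14071493055854842 0.022911363821259193 f_u 0.687552134017157 f [ 0.5613  0.399  -4.1844] op 0.13898072124689576
-0.13 units tx,tz 0.3990435576128277 1.0247130382200598
-0.28 units tx,tz 0.7679029273587044 1.1002869453989657
-0.43 units tx,tz 1.121326780436595 1.2301338944243037
0 units tx,tz 0.08059222290870381 1.0044499847051171
```

View pics/k_side.png

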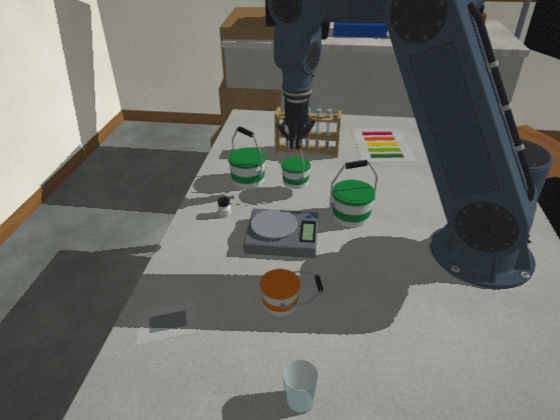

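View pics/k_scene.png

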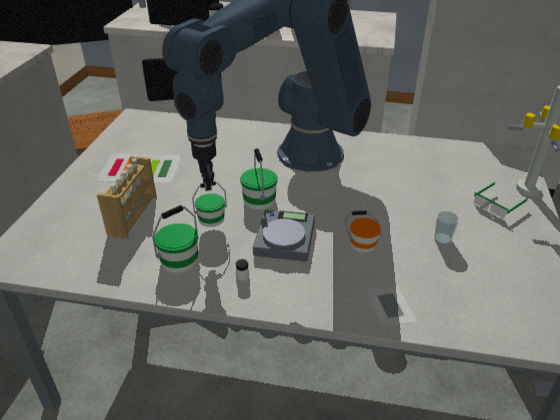

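```bash
python3 -m crank '[{"wx":0,"wy":0,"wz":0,"tx":0,"ty":0,"tz":-0.4,"hand":1},{"wx":0,"wy":0,"wz":0,"tx":0,"ty":0,"tz":-0.5,"hand":1},{"wx":0,"wy":0,"wz":0,"tx":0,"ty":0,"tz":-0.5,"hand":1},{"wx":0,"wy":0,"wz":0,"tx":0,"ty":0,"tz":-0.2,"hand":1},{"wx":0,"wy":0,"wz":0,"tx":0.1,"ty":-0.12,"tz":0,"hand":1},{"wx":0,"wy":0,"wz":0,"tx":0.2,"ty":-0.25,"tz":0,"hand":1},{"wx":0,"wy":0,"wz":0,"tx":0.3,"ty":-0.37,"tz":0,"hand":1},{"wx":0,"wy":0,"wz":0,"tx":0.35,"ty":-0.43,"tz":0,"hand":1}]'
python3 -m crank '[{"wx":0,"wy":0,"wz":0,"tx":0.35,"ty":-0.43,"tz":0,"hand":1},{"wx":0,"wy":0,"wz":0,"tx":0.35,"ty":-0.43,"tz":0,"hand":1},{"wx":0,"wy":0,"wz":0,"tx":0.35,"ty":-0.43,"tz":0,"hand":1},{"wx":0,"wy":0,"wz":0,"tx":0.35,"ty":-0.43,"tz":0,"hand":1},{"wx":0,"wy":0,"wz":0,"tx":0.35,"ty":-0.43,"tz":0,"hand":1},{"wx":0,"wy":0,"wz":0,"tx":0.35,"ty":-0.43,"tz":0,"hand":1}]'
cat > tgt.py <<'E'
from h import *
np.set_printoptions(precision=4,suppress=True)
import sys
s,M=st(); d=M.T@(np.array([float(v) for v in sys.argv[1:4]])-s["ee_pos"])
print(s["clock"],s["ee_pos"],"x",M.T[0],"z",M.T[2],"force",s["force"],"op",s["opening"],"\nunits to target",d/.04)
E
python3 tgt.py .605 .002 .30
```

```text
clock: 8.98
ee_pos: [0.576, -0.2021, 0.2967]
tool_rot: [-0.004, 0.963, 0.271, -0.002]
force: [0.3, 0.6, -3.0]
opening: 0.14
clock: 9.48
ee_pos: [0.5913, -0.0573, 0.2885]
tool_rot: [-0.007, 0.963, 0.271, -0.006]
force: [0.1, 0.4, -3.6]
opening: 0.142
9.4833 [ 0.5913 -0.0573  0.2885] x [ 0.853   0.5218 -0.0083] z [-0.0157  0.0097 -0.9998] force [ 0.1487  0.3845 -3.5558] op 0.14154320786610552 
units to target [ 1.062  -1.09   -0.2773]
```

```bash
python3 -m crank '[{"wx":0,"wy":0,"wz":0,"tx":0.3,"ty":-0.3,"tz":-0.1,"hand":1},{"wx":0,"wy":0,"wz":0,"tx":0.22,"ty":-0.22,"tz":-0.1,"hand":1},{"wx":-0.1,"wy":0.05,"wz":0,"tx":0.15,"ty":-0.15,"tz":-0.05,"hand":1},{"wx":-0.1,"wy":0.05,"wz":0,"tx":0.08,"ty":-0.08,"tz":0,"hand":1},{"wx":0,"wy":0,"wz":0,"tx":0,"ty":0,"tz":0,"hand":1},{"wx":0,"wy":0,"wz":0,"tx":0,"ty":0,"tz":0,"hand":1}]'
python3 tgt.py .605 .002 .30
```

```text
clock: 9.98
ee_pos: [0.5997, -0.0059, 0.2936]
tool_rot: [-0.0, 0.962, 0.274, -0.002]
force: [-0.4, 1.1, -3.0]
opening: 0.141
9.9833 [ 0.5997 -0.0059  0.2936] x [ 0.8497  0.5273 -0.0037] z [-0.0042 -0.0003 -1.    ] force [-0.3505  1.0752 -2.9578] op 0.14082160512314584 
units to target [ 0.2157 -0.0979 -0.1613]
```

```bash
python3 -m crank '[{"wx":0,"wy":0,"wz":0,"tx":0.22,"ty":-0.1,"tz":0.1,"hand":1},{"wx":0,"wy":0,"wz":0,"tx":0,"ty":0,"tz":0.1,"hand":1},{"wx":0,"wy":0,"wz":0,"tx":0,"ty":0,"tz":0,"hand":1},{"wx":0,"wy":0,"wz":0,"tx":0,"ty":0,"tz":0,"hand":1},{"wx":0,"wy":0,"wz":0,"tx":0,"ty":0,"tz":0,"hand":1}]'
python3 tgt.py .605 .002 .27
python3 look.py l side scene wrist
python3 - <<'E'
from h import *
for n,(x,y) in dict(side=(220,140),scene=(230,140)).items():
  cv2.imwrite(f"pics/c9{n}.png",cv2.resize(cv2.imread(f"pics/l_{n}.png")[y:y+130,x:x+130],None,fx=4.5,fy=4.5,interpolation=cv2.INTER_CUBIC))
E
python3 tgt.py .605 .002 .27
```

```text
clock: 10.4
ee_pos: [0.6052, 0.0002, 0.2838]
tool_rot: [-0.0, 0.962, 0.272, -0.003]
force: [0.3, 0.7, -3.9]
opening: 0.14
10.4 [0.6052 0.0002 0.2838] x [ 0.8515  0.5243 -0.0051] z [-0.0054 -0.0008 -1.    ] force [ 0.3405  0.7205 -3.8748] op 0.14045306895692314 
units to target [ 0.0209 -0.0392  0.3447]
10.4 [0.6052 0.0002 0.2838] 
 [[ 0.8515  0.5243 -0.0051]
 [ 0.5243 -0.8515 -0.0022]
 [-0.0054 -0.0008 -1.    ]] [ 0.3405  0.7205 -3.8748] 0.14045306895692314 [ 0.0007  0.4446  0.2378  1.3695 -0.0008  1.0196]
cam in tool [-0.0007 -0.0801 -0.0714]
10.55 [0.6053 0.0004 0.2841] x [ 0.8514  0.5245 -0.0045] z [-0.0049 -0.0007 -1.    ] force [ 0.089  -0.4762 -2.8629] op 0.13743162812344423 
units to target [ 0.0168 -0.0372  0.3532]
```

View pics/c9side.png

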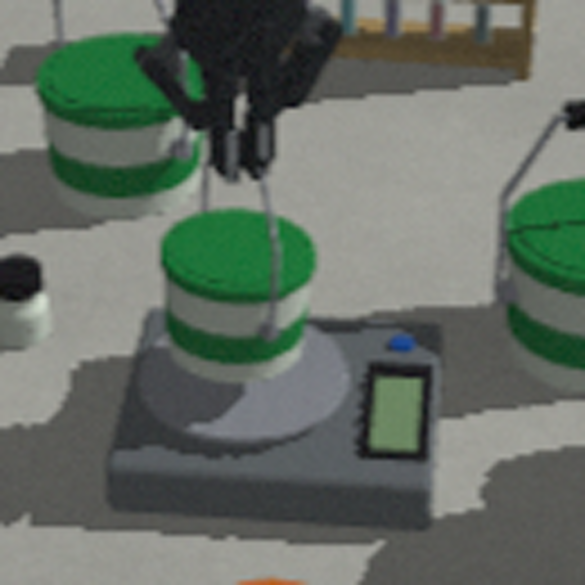

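View pics/c9scene.png

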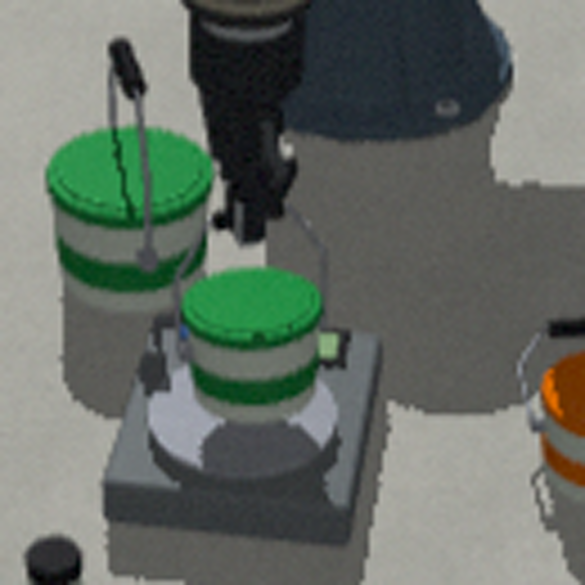

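View pics/l_wrist.png

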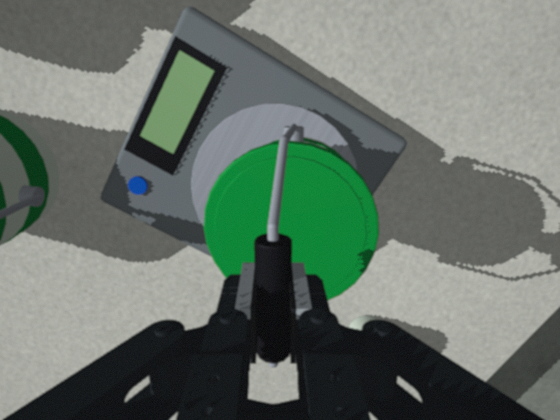

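```bash
python3 - <<'E'
from h import *
np.set_printoptions(precision=4,suppress=True)
L=(220+239/4.5,140+255/4.5);S=(230+251/4.5,140+306/4.5)
print("lid side",onz(L,"side",.159),"scene",onz(S,"scene",.159),tri(S,L))
print("foot side",onz((220+235.5/4.5,140+345/4.5),"side",.085))
print("pan side",onz((274.3,223.9),"side",.055),"scene",onz((284.1,232),"scene",.055),tri((284.1,232),(274.3,223.9)))
# pan in crop now: left 138,right 350
print("pan side x only",onz((220+244/4.5,223.9),"side",.055))
# wrist: pan & lid
f=np.load("pics/l_w.npz");c=(f["K"],f["E"])
for p in [(191,185),(234,112),(275,104),(330,122),(356,160)]: print(onz(p,"wrist",.055,c))
P_=np.array([onz(p,"wrist",.055,c)[:2] for p in [(192,185),(200,155),(215,129),(245,109),(275,104),(310,109),(335,124)]])
from scipy.optimize import least_squares
r=least_squares(lambda v:np.hypot(*(P_-v).T)-.07,[.6,0]);print("pan fit",r.x,r.fun)
P_=np.array([onz(p,"wrist",.159,c)[:2] for p in [(205,224),(378,224),(292,141),(235,160),(350,158)]])
r=least_squares(lambda v:np.hypot(*(P_-v).T)-.05,[.6,0]);print("lid fit",r.x,r.fun)
E
python3 - <<'E'
import cv2
cv2.imwrite("pics/c10.png",cv2.resize(cv2.imread("pics/l_wrist.png")[90:310,170:400],None,fx=2.7,fy=2.7,interpolation=cv2.INTER_CUBIC))
E
```

```text
lid side [0.6049 0.013  0.159 ] scene [0.6219 0.0094 0.159 ] (array([0.6077, 0.0058, 0.1507]), array([-0.3219, -0.6244]), array([-0.5484,  0.9397]))
foot side [0.6088 0.009  0.085 ]
pan side [0.604  0.0042 0.055 ] scene [0.6148 0.0034 0.055 ] (array([0.6059, 0.0008, 0.0495]), array([-0.2705, -0.4768]), array([-0.4379,  0.7168]))
pan side x only [0.6043 0.0043 0.055 ]
[ 0.5445 -0.0344  0.055 ]
[0.5457 0.0357 0.055 ]
[0.5699 0.0577 0.055 ]
[0.614  0.0688 0.055 ]
[0.6491 0.0548 0.055 ]
pan fit [ 0.6077 -0.0003] [ 0.001  -0.0008  0.0004  0.0001 -0.0008  0.0002  0.0007]
lid fit [0.6114 0.0082] [-0.001  -0.0014 -0.0004  0.0001  0.0007]
```

View pics/c10.png

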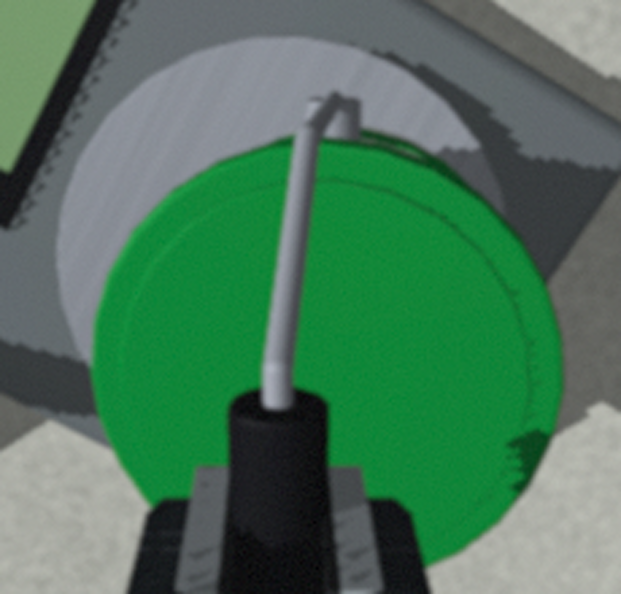

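```bash
python3 -m crank '[{"wx":0,"wy":0,"wz":0,"tx":-0.1,"ty":0.06,"tz":0.1,"hand":1},{"wx":0,"wy":0,"wz":0,"tx":-0.1,"ty":0.04,"tz":0.15,"hand":1},{"wx":0,"wy":0,"wz":0,"tx":0,"ty":0,"tz":0.15,"hand":1},{"wx":0,"wy":0,"wz":0,"tx":0,"ty":0,"tz":0.1,"hand":1},{"wx":0,"wy":0,"wz":0,"tx":0,"ty":0,"tz":0,"hand":1},{"wx":0,"wy":0,"wz":0,"tx":0,"ty":0,"tz":0,"hand":1}]'
python3 tgt.py .601 -.006 .254
python3 look.py m side scene wrist
python3 - <<'E'
from h import *
for n,(x,y) in dict(side=(220,140),scene=(230,140)).items():
  cv2.imwrite(f"pics/c11{n}.png",cv2.resize(cv2.imread(f"pics/m_{n}.png")[y:y+130,x:x+130],None,fx=4.5,fy=4.5,interpolation=cv2.INTER_CUBIC))
E
```

```text
clock: 11.05
ee_pos: [0.5995, -0.0087, 0.2618]
tool_rot: [-0.0, 0.962, 0.272, -0.003]
force: [1.3, 0.5, -4.1]
opening: 0.143
11.05 [ 0.5995 -0.0087  0.2618] x [ 0.8518  0.5239 -0.0049] z [-0.0052 -0.0009 -1.    ] force [ 1.3373  0.5213 -4.1453] op 0.1428917133257887 
units to target [ 0.0685 -0.0369  0.1947]
11.05 [ 0.5995 -0.0087  0.2618] 
 [[ 0.8518  0.5239 -0.0049]
 [ 0.5238 -0.8518 -0.002 ]
 [-0.0052 -0.0009 -1.    ]] [ 1.3373  0.5213 -4.1453] 0.1428917133257887 [-0.0141  0.4353  0.1684  1.3091 -0.001   1.0053]
cam in tool [-0.0007 -0.0801 -0.0714]
```

View pics/c11side.png

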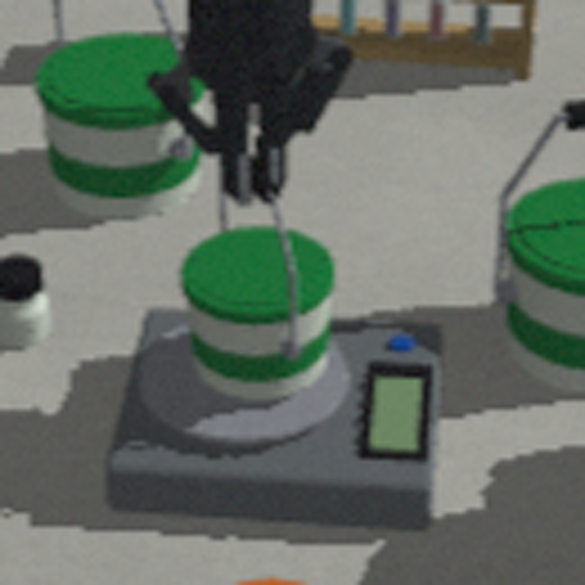

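View pics/c11scene.png

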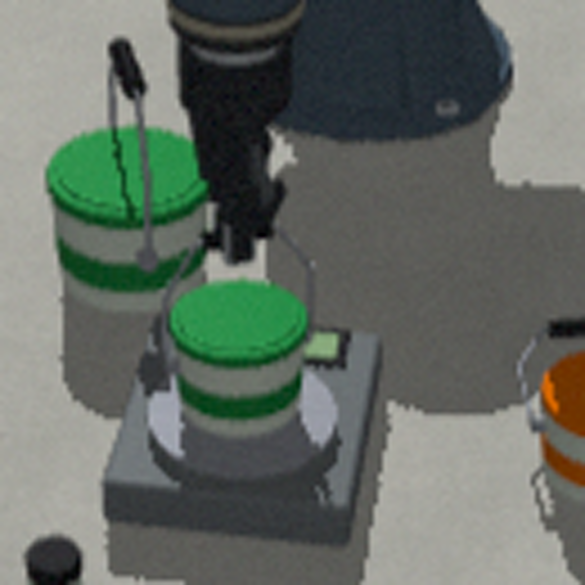

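View pics/m_wrist.png

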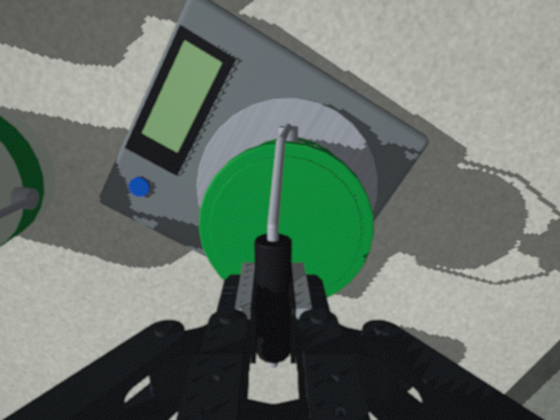

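```bash
python3 -m crank '[{"wx":0,"wy":0,"wz":0,"tx":0,"ty":0,"tz":0,"hand":1},{"wx":0,"wy":0,"wz":0,"tx":0,"ty":0,"tz":0,"hand":1},{"wx":0,"wy":0,"wz":0,"tx":0,"ty":0,"tz":0,"hand":1},{"wx":0,"wy":0,"wz":0,"tx":0,"ty":0,"tz":0,"hand":1},{"wx":0,"wy":0,"wz":0,"tx":0,"ty":0,"tz":0,"hand":1},{"wx":0,"wy":0,"wz":0,"tx":0,"ty":0,"tz":0,"hand":1}]'
python3 look.py n side wrist
python3 - <<'E'
from h import *
for n,(x,y) in dict(side=(220,140)).items():
  cv2.imwrite(f"pics/c12{n}.png",cv2.resize(cv2.imread(f"pics/n_{n}.png")[y:y+130,x:x+130],None,fx=4.5,fy=4.5,interpolation=cv2.INTER_CUBIC))
cv2.imwrite("pics/c12w.png",cv2.resize(cv2.imread("pics/n_wrist.png")[90:310,170:400],None,fx=2.7,fy=2.7,interpolation=cv2.INTER_CUBIC))
E
```

```text
clock: 11.7
ee_pos: [0.6003, -0.0083, 0.2631]
tool_rot: [0.0, 0.962, 0.273, -0.002]
force: [-0.4, 0.6, -3.0]
opening: 0.141
11.7 [ 0.6003 -0.0083  0.2631] 
 [[ 0.8515  0.5244 -0.0031]
 [ 0.5244 -0.8515 -0.0008]
 [-0.0031 -0.0009 -1.    ]] [-0.4213  0.5774 -2.9958] 0.14057453621362112 [-0.0134  0.4349  0.1711  1.31   -0.0009  1.0054]
cam in tool [-0.0006 -0.0801 -0.0715]
```

View pics/c12side.png

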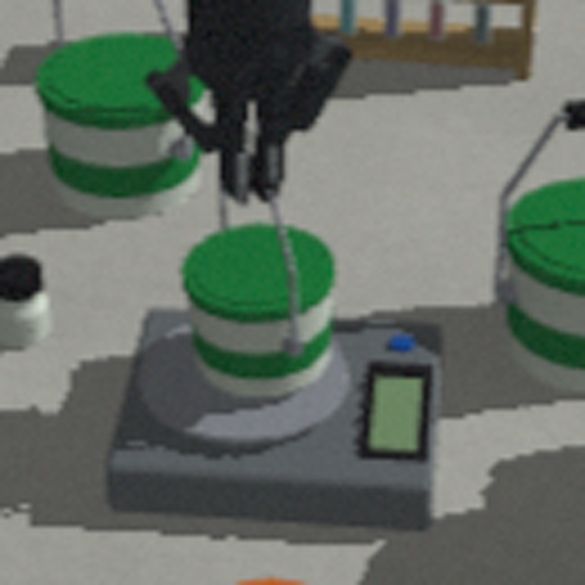

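View pics/c12w.png

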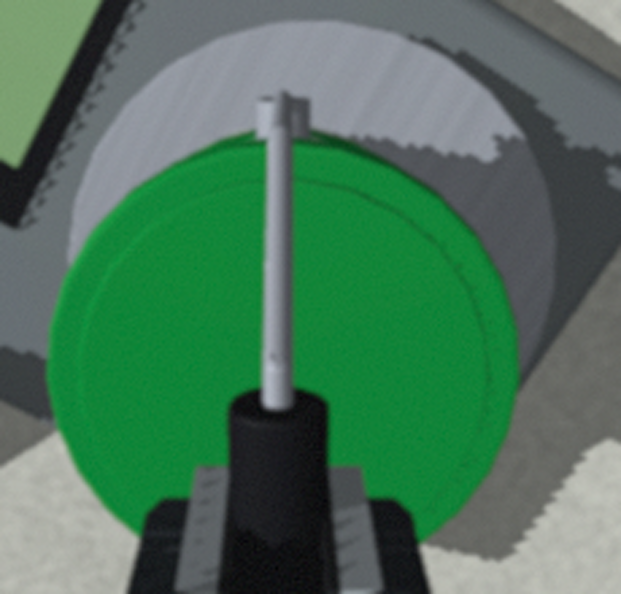

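Run:
```python
from h import *
from scipy.optimize import least_squares
np.set_printoptions(precision=4,suppress=True)
f=np.load("pics/n_w.npz");c=(f["K"],f["E"])
def fit(pts,z,r):
    P_=np.array([onz((170+x/2.7,90+y/2.7),"wrist",z,c)[:2] for x,y in pts])
    o=least_squares(lambda v:np.hypot(*(P_-v).T)-r,[.6,0]);print(o.x,o.fun)
fit([(70,235),(90,150),(150,78),(220,38),(310,20),(410,38),(500,100),(556,240)],.055,.07)
fit([(47,365),(518,365),(282,140),(150,190),(420,190)],.138,.05)
L=(220+258.5/4.5,140+272/4.5);print(onz(L,"side",.138)); print(onz((220+263/4.5,140+358/4.5),"side",.064))
```

```text
[ 0.606  -0.0012] [-0.0002  0.001   0.0002 -0.0004 -0.0005 -0.0002  0.0005  0.0003]
[ 0.5999 -0.0072] [-0.0005 -0.0007  0.0013 -0.0009 -0.0005]
[ 0.5945 -0.      0.138 ]
[ 0.593  -0.0069  0.064 ]
```

```bash
python3 -m crank '[{"wx":0,"wy":0,"wz":0,"tx":0.08,"ty":-0.02,"tz":0,"hand":1},{"wx":0,"wy":0,"wz":0,"tx":0.1,"ty":-0.02,"tz":0,"hand":1},{"wx":0,"wy":0,"wz":0,"tx":0.08,"ty":-0.02,"tz":0,"hand":1},{"wx":0,"wy":0,"wz":0,"tx":0,"ty":0,"tz":0,"hand":1},{"wx":0,"wy":0,"wz":0,"tx":0,"ty":0,"tz":0,"hand":1},{"wx":0,"wy":0,"wz":0,"tx":0,"ty":0,"tz":0,"hand":1},{"wx":0,"wy":0,"wz":0,"tx":0,"ty":0,"tz":0,"hand":1},{"wx":0,"wy":0,"wz":0,"tx":0,"ty":0,"tz":0,"hand":1}]'
python3 look.py o side wrist
python3 - <<'E'
from h import *
for n,(x,y) in dict(side=(220,140)).items():
  cv2.imwrite(f"pics/c13{n}.png",cv2.resize(cv2.imread(f"pics/o_{n}.png")[y:y+130,x:x+130],None,fx=4.5,fy=4.5,interpolation=cv2.INTER_CUBIC))
cv2.imwrite("pics/c13w.png",cv2.resize(cv2.imread("pics/o_wrist.png")[90:310,170:400],None,fx=2.7,fy=2.7,interpolation=cv2.INTER_CUBIC))
E
```

```text
clock: 12.47
ee_pos: [0.609, 0.0004, 0.2629]
tool_rot: [-0.0, 0.962, 0.273, -0.002]
force: [-1.0, -1.0, -3.3]
opening: 0.141
12.4667 [0.609  0.0004 0.2629] 
 [[ 0.8513  0.5247 -0.003 ]
 [ 0.5247 -0.8513 -0.001 ]
 [-0.0031 -0.0008 -1.    ]] [-1.0466 -0.9516 -3.3241] 0.1414545190423491 [ 0.0009  0.4538  0.1994  1.3195 -0.0008  1.0193]
cam in tool [-0.0007 -0.0801 -0.0714]
```

View pics/c13side.png

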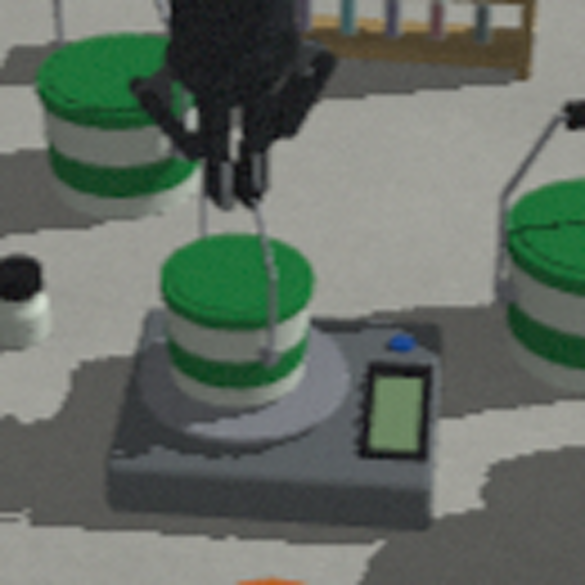

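View pics/c13w.png

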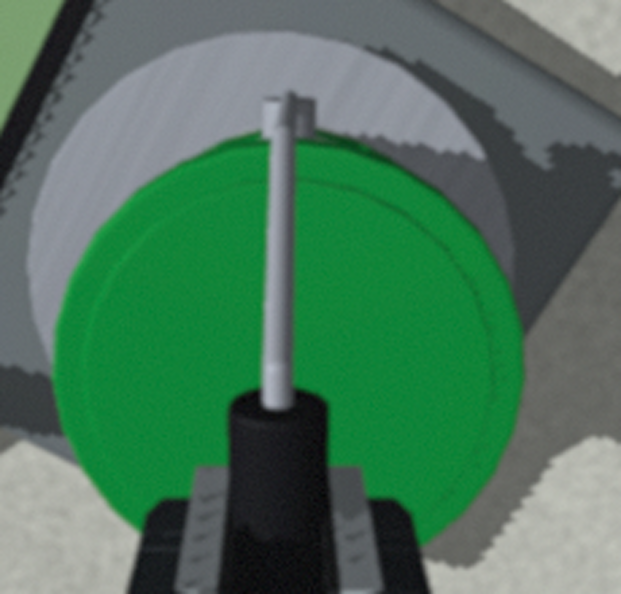

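```bash
python3 -m crank '[{"wx":0,"wy":0,"wz":0,"tx":-0.06,"ty":0,"tz":0.08,"hand":1},{"wx":0,"wy":0,"wz":0,"tx":0,"ty":0,"tz":0.08,"hand":1},{"wx":0,"wy":0,"wz":0,"tx":0,"ty":0,"tz":0,"hand":1},{"wx":0,"wy":0,"wz":0,"tx":0,"ty":0,"tz":0,"hand":1},{"wx":0,"wy":0,"wz":0,"tx":0,"ty":0,"tz":0,"hand":1}]'
python3 -m crank '[{"wx":0,"wy":0,"wz":0,"tx":0,"ty":0,"tz":0.08,"hand":1},{"wx":0,"wy":0,"wz":0,"tx":0,"ty":0,"tz":0,"hand":1},{"wx":0,"wy":0,"wz":0,"tx":0,"ty":0,"tz":0,"hand":1}]'
```

```text
clock: 12.98
ee_pos: [0.6064, -0.0014, 0.2557]
tool_rot: [-0.0, 0.962, 0.272, -0.002]
force: [-0.3, -0.2, -2.9]
opening: 0.14
clock: 13.23
ee_pos: [0.6079, -0.0007, 0.2556]
tool_rot: [0.0, 0.962, 0.273, 0.002]
force: [-0.3, -0.2, -2.8]
opening: 0.138
```

```bash
python3 -m crank '[{"wx":0,"wy":0,"wz":0,"tx":0,"ty":0,"tz":0.1,"hand":1},{"wx":0,"wy":0,"wz":0,"tx":0,"ty":0,"tz":0.08,"hand":1}]'; python3 -m crank '[{"wx":0,"wy":0,"wz":0,"tx":0,"ty":0,"tz":0,"hand":1},{"wx":0,"wy":0,"wz":0,"tx":0,"ty":0,"tz":0,"hand":1}]'; python3 tgt.py .606 0 .254
```

```text
clock: 13.4
ee_pos: [0.6108, 0.0004, 0.2541]
tool_rot: [0.001, 0.962, 0.273, 0.008]
force: [-3.7, 9.0, 42.2]
opening: 0.139
clock: 13.57
ee_pos: [0.6119, 0.001, 0.2562]
tool_rot: [0.001, 0.962, 0.273, 0.011]
force: [-0.2, -0.2, -4.5]
opening: 0.143
13.5667 [0.6119 0.001  0.2562] x [0.8504 0.5258 0.0198] z [ 0.0206  0.0043 -0.9998] force [-0.1667 -0.2194 -4.4506] op 0.14250901505369892 
units to target [-0.1406 -0.057   0.0513]
```

```bash
python3 -m crank '[{"wx":0,"wy":0,"wz":0,"tx":0,"ty":0,"tz":-0.1,"hand":1},{"wx":0.08,"wy":-0.23,"wz":0,"tx":-0.1,"ty":-0.04,"tz":-0.05,"hand":1},{"wx":0,"wy":0,"wz":0,"tx":-0.05,"ty":0,"tz":0,"hand":1},{"wx":0,"wy":0,"wz":0,"tx":0,"ty":0,"tz":0,"hand":1},{"wx":0,"wy":0,"wz":0,"tx":0,"ty":0,"tz":0,"hand":1},{"wx":0,"wy":0,"wz":0,"tx":0,"ty":0,"tz":0,"hand":1}]'; python3 tgt.py .606 0 .254
python3 look.py p side wrist scene
python3 - <<'E'
from h import *
for n,(x,y) in dict(side=(220,140)).items():
  cv2.imwrite(f"pics/c14{n}.png",cv2.resize(cv2.imread(f"pics/p_{n}.png")[y:y+130,x:x+130],None,fx=4.5,fy=4.5,interpolation=cv2.INTER_CUBIC))
cv2.imwrite("pics/c14w.png",cv2.resize(cv2.imread("pics/p_wrist.png")[90:310,170:400],None,fx=2.7,fy=2.7,interpolation=cv2.INTER_CUBIC))
E
```

```text
clock: 14.07
ee_pos: [0.6048, -0.0013, 0.2599]
tool_rot: [-0.0, 0.962, 0.273, -0.002]
force: [-0.6, -0.7, -3.3]
opening: 0.139
14.0667 [ 0.6048 -0.0013  0.2599] x [ 0.8508  0.5255 -0.0043] z [-0.0045 -0.0009 -1.    ] force [-0.6013 -0.6936 -3.3159] op 0.1390843999472087 
units to target [ 0.0432 -0.0121  0.1466]
14.0667 [ 0.6048 -0.0013  0.2599] 
 [[ 0.8508  0.5255 -0.0043]
 [ 0.5255 -0.8508 -0.0016]
 [-0.0045 -0.0009 -1.    ]] [-0.6013 -0.6936 -3.3159] 0.1390843999472087 [-0.0018  0.4466  0.1807  1.3095 -0.0009  1.0157]
cam in tool [-0.0007 -0.0801 -0.0714]
```

View pics/c14side.png

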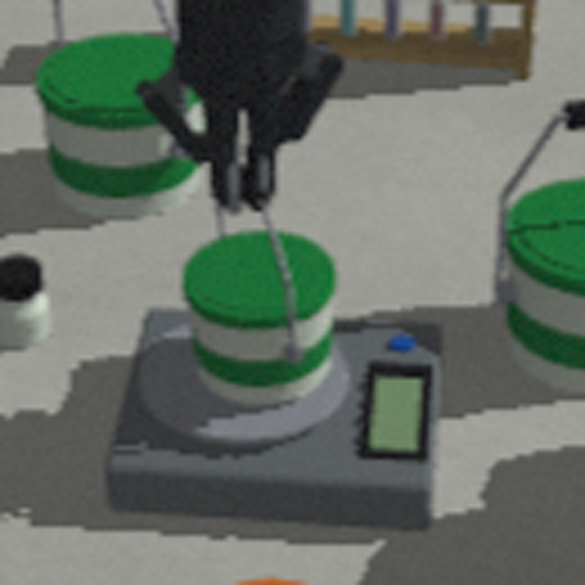

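View pics/c14w.png

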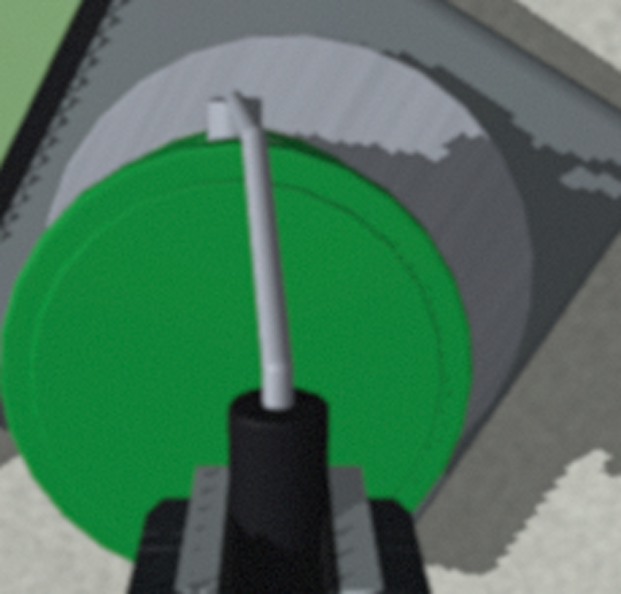

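```bash
python3 look.py q1 wrist >/dev/null; for i in 1 2 3; do python3 -m crank '[{"wx":0,"wy":0,"wz":0,"tx":0,"ty":0,"tz":0,"hand":1},{"wx":0,"wy":0,"wz":0,"tx":0,"ty":0,"tz":0,"hand":1},{"wx":0,"wy":0,"wz":0,"tx":0,"ty":0,"tz":0,"hand":1},{"wx":0,"wy":0,"wz":0,"tx":0,"ty":0,"tz":0,"hand":1}]' | head -2; python3 look.py r$i wrist >/dev/null; done
python3 - <<'E'
import cv2,numpy as np
ims=[cv2.resize(cv2.imread(f"pics/{n}_wrist.png")[90:310,150:410],None,fx=1.5,fy=1.3) for n in ("q1","r1","r2","r3")]
cv2.imwrite("pics/c15.png",np.vstack([np.hstack(ims[:2]),np.hstack(ims[2:])]))
E
```

```text
clock: 14.6
ee_pos: [0.605, -0.0011, 0.2602]
clock: 14.98
ee_pos: [0.605, -0.0012, 0.2602]
clock: 15.37
ee_pos: [0.605, -0.0011, 0.2602]
```

View pics/c15.png

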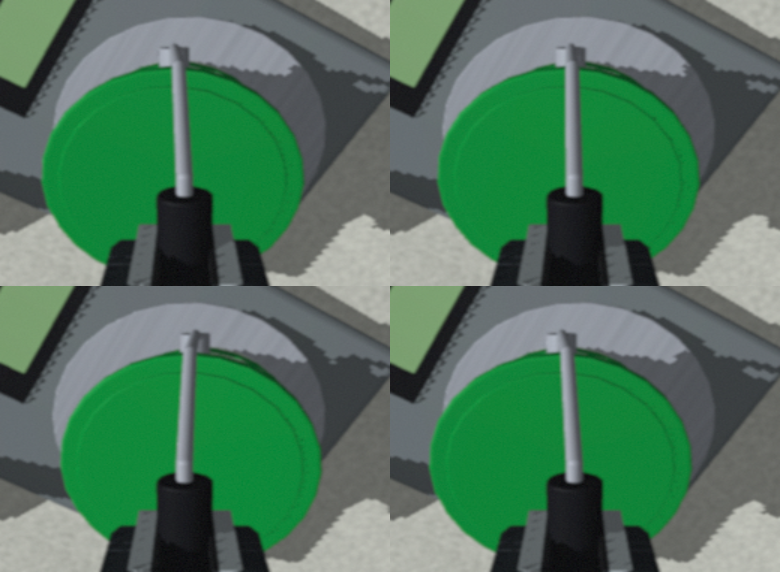

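```bash
for i in 1 2 3; do python3 -m crank '[{"wx":0,"wy":0,"wz":0,"tx":0,"ty":0,"tz":0,"hand":1},{"wx":0,"wy":0,"wz":0,"tx":0,"ty":0,"tz":0,"hand":1},{"wx":0,"wy":0,"wz":0,"tx":0,"ty":0,"tz":0,"hand":1},{"wx":0,"wy":0,"wz":0,"tx":0,"ty":0,"tz":0,"hand":1},{"wx":0,"wy":0,"wz":0,"tx":0,"ty":0,"tz":0,"hand":1},{"wx":0,"wy":0,"wz":0,"tx":0,"ty":0,"tz":0,"hand":1}]' | head -1; done
python3 look.py s1 wrist >/dev/null; python3 -m crank '[{"wx":0,"wy":0,"wz":0,"tx":0.03,"ty":0,"tz":0.05,"hand":1},{"wx":0,"wy":0,"wz":0,"tx":0,"ty":0,"tz":0.05,"hand":1},{"wx":0,"wy":0,"wz":0,"tx":0,"ty":0,"tz":0,"hand":1}]'; python3 look.py s2 wrist
python3 - <<'E'
import cv2,numpy as np
ims=[cv2.resize(cv2.imread(f"pics/{n}_wrist.png")[90:310,150:410],None,fx=1.5,fy=1.5) for n in ("s1","s2")]
cv2.imwrite("pics/c16.png",np.hstack(ims))
E
```

```text
clock: 15.92
clock: 16.42
clock: 16.92
clock: 17.22
ee_pos: [0.6063, -0.0004, 0.256]
tool_rot: [-0.0, 0.962, 0.273, -0.002]
force: [-0.4, 0.0, -2.9]
opening: 0.142
17.2167 [ 0.6063 -0.0004  0.256 ] 
 [[ 0.8507  0.5257 -0.0031]
 [ 0.5257 -0.8507 -0.0011]
 [-0.0032 -0.0007 -1.    ]] [-0.4297  0.0191 -2.9368] 0.14206873451151422 [-0.0004  0.4496  0.1755  1.3    -0.0007  1.0169]
cam in tool [-0.0007 -0.0801 -0.0715]
```

View pics/c16.png

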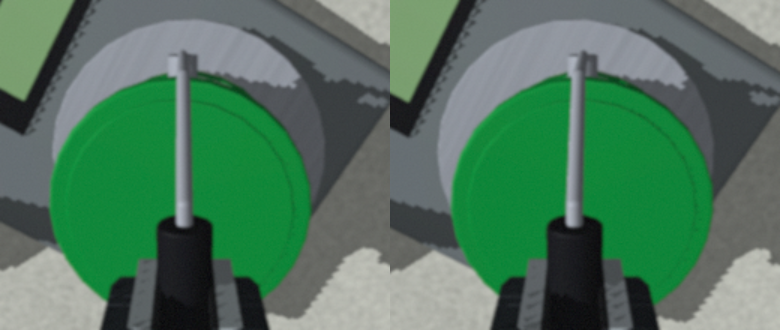

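```bash
python3 -m crank '[{"wx":0,"wy":0,"wz":0,"tx":0,"ty":0,"tz":0.03,"hand":1},{"wx":0,"wy":0,"wz":0,"tx":0,"ty":0,"tz":0,"hand":1}]';python3 -m crank '[{"wx":0,"wy":0,"wz":0,"tx":0,"ty":0,"tz":0.03,"hand":1},{"wx":0,"wy":0,"wz":0,"tx":0,"ty":0,"tz":0,"hand":1}]'
```

```text
clock: 17.43
ee_pos: [0.6063, -0.0003, 0.255]
tool_rot: [-0.0, 0.962, 0.273, -0.001]
force: [0.2, 0.0, -3.4]
opening: 0.141
clock: 17.6
ee_pos: [0.6068, -0.0001, 0.2551]
tool_rot: [-0.0, 0.962, 0.273, -0.0]
force: [-0.4, 0.2, -3.4]
opening: 0.14
```

```bash
python3 -m crank '[{"wx":0,"wy":0,"wz":0,"tx":0,"ty":0,"tz":0.03,"hand":1},{"wx":0,"wy":0,"wz":0,"tx":0,"ty":0,"tz":0,"hand":0.68},{"wx":0,"wy":0,"wz":0,"tx":0,"ty":0,"tz":0,"hand":0.6},{"wx":0,"wy":0,"wz":0,"tx":0,"ty":0,"tz":0,"hand":0.5},{"wx":0,"wy":0,"wz":0,"tx":0,"ty":0,"tz":0,"hand":0.3},{"wx":0,"wy":0,"wz":0,"tx":0,"ty":0,"tz":0,"hand":0},{"wx":0,"wy":0,"wz":0,"tx":0,"ty":0,"tz":0,"hand":0},{"wx":0,"wy":0,"wz":0,"tx":0,"ty":0,"tz":0,"hand":0}]'
python3 look.py u wrist side
python3 - <<'E'
import cv2,numpy as np
a=cv2.resize(cv2.imread("pics/u_wrist.png"),None,fx=.72,fy=.72)
b=cv2.resize(cv2.imread("pics/u_side.png")[130:260,200:360],None,fx=2.32,fy=2.32)
cv2.imwrite("pics/c17.png",np.hstack([a,b[:a.shape[0]] if b.shape[0]>=a.shape[0] else cv2.copyMakeBorder(b,0,a.shape[0]-b.shape[0],0,0,0)]))
E
```

```text
clock: 18.27
ee_pos: [0.6072, -0.0001, 0.2547]
tool_rot: [0.0, 0.962, 0.273, 0.001]
force: [0.2, 0.0, -0.2]
opening: 0.502
18.2667 [ 0.6072 -0.0001  0.2547] 
 [[ 0.8505  0.5259  0.0015]
 [ 0.5259 -0.8505  0.0008]
 [ 0.0017  0.0001 -1.    ]] [ 0.2179  0.0406 -0.1582] 0.5017510759834695 [-0.0002  0.4479  0.1697  1.291   0.0001  1.0168]
cam in tool [-0.0007 -0.0801 -0.0715]
```

View pics/c17.png

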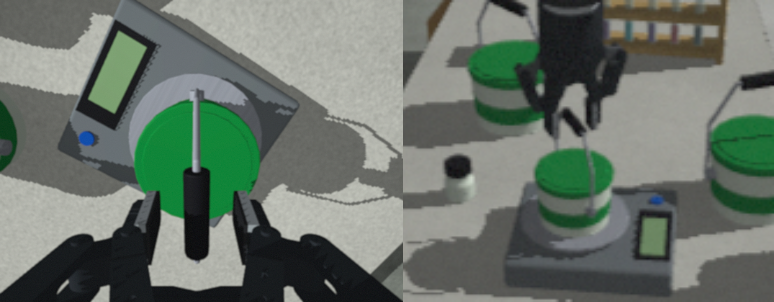

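Released, with the grip standing free between the jaws. I'll retreat straight up.

```bash
python3 -m crank '[{"wx":0,"wy":0,"wz":0,"tx":0,"ty":0,"tz":-0.3,"hand":0},{"wx":0,"wy":0,"wz":0,"tx":0,"ty":0,"tz":-0.6,"hand":0},{"wx":0,"wy":0,"wz":0,"tx":0,"ty":0,"tz":-0.9,"hand":0},{"wx":0,"wy":0,"wz":0,"tx":0,"ty":0,"tz":-0.9,"hand":0},{"wx":0,"wy":0,"wz":0,"tx":0,"ty":0,"tz":-0.9,"hand":0},{"wx":0,"wy":0,"wz":0,"tx":0,"ty":0,"tz":0,"hand":0},{"wx":0,"wy":0,"wz":0,"tx":0,"ty":0,"tz":0,"hand":0},{"wx":0,"wy":0,"wz":0,"tx":0,"ty":0,"tz":0,"hand":0}]'
python3 look.py v wrist side scene
python3 - <<'E'
from h import *
for n,(x,y) in dict(side=(220,140),scene=(230,140)).items():
  cv2.imwrite(f"pics/c18{n}.png",cv2.resize(cv2.imread(f"pics/v_{n}.png")[y:y+130,x:x+130],None,fx=4.5,fy=4.5,interpolation=cv2.INTER_CUBIC))
E
```

```text
clock: 19.03
ee_pos: [0.6058, -0.0002, 0.4046]
tool_rot: [0.0, 0.962, 0.273, 0.0]
force: [-0.1, -0.6, -0.3]
opening: 0.501
19.0333 [ 0.6058 -0.0002  0.4046] 
 [[ 0.8505  0.5259  0.0006]
 [ 0.5259 -0.8505  0.0004]
 [ 0.0007 -0.     -1.    ]] [-0.1169 -0.5686 -0.3295] 0.5012453768864867 [-0.0002  0.477   0.5949  1.688  -0.      1.0168]
cam in tool [-0.0007 -0.0801 -0.0714]
```

View pics/v_wrist.png

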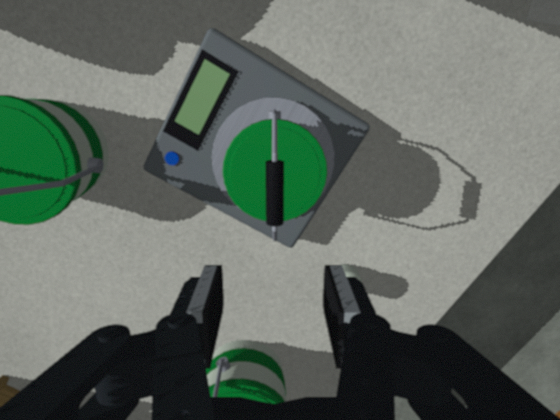

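View pics/c18side.png

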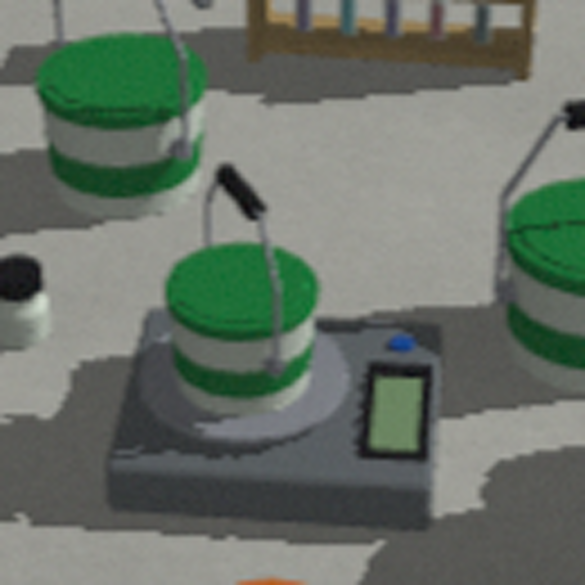

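View pics/v_scene.png

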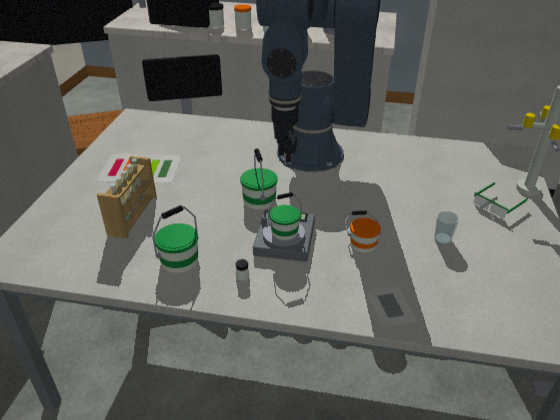

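Run:
```python
from h import *
from scipy.optimize import least_squares
f=np.load("pics/v_w.npz");c=(f["K"],f["E"])
def fit(pts,z,r):
    P_=np.array([onz(p,"wrist",z,c)[:2] for p in pts])
    o=least_squares(lambda v:np.hypot(*(P_-v).T)-r,[.6,0]);print(o.x,o.fun)
fit([(211.5,160),(337,160),(273,97),(235,109),(312,109)],.055,.07)
fit([(223,171),(327.5,171),(275,119),(275,223)],.129,.05)
print(st()[0]["joint_vel"],st()[0]["clock"]); bot.hand_in()
```

```text
[6.07044166e-01 1.46698833e-04] [ 0.00144923  0.0019175  -0.00085435  0.00092935  0.00013142]
[0.60696795 0.00182415] [-0.00029075 -0.00028628  0.00047831  0.0004521 ]
[-0.00039837  0.00282953 -0.00402342  0.00348167 -0.00152097 -0.0010454 ] 19.1833
the job is handed in; nothing more can be done
```

The small green-lidded pail is standing on the middle of the balance's pan with its bail upright, and I handed the job in at about 19 s. I raised the bail while the pail stood on the bench, lifted the pail by the black grip, set it down and let go.

**Last checks:** The final wrist image puts the lid's centre about 2 mm from the pan's centre. The pail looks level in the side view. The fingers are open, about 150 mm above where they let go, and the measured force on the tool is near zero. The orange pail, pot and beaker appear where they were in the last scene picture; I did not measure their positions.

**What went less smoothly:**
- **Pail shifted on the bench:** while I raised the bail, the pail slid about 9 mm outward and was then pushed back. It stayed standing throughout.
- **First set-down too firm:** the wrist force briefly read 42 N as the pail first touched the pan, below the 120 N wrist limit. I raised the pail slightly, let the swing die down and set it down again gently.

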